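# Clamp the extraction cell and push out its filter plug

### The arm

A 7-joint arm with a two-finger parallel gripper is mounted at the origin on the work surface. World frame = base frame: x ahead of the robot, y to its left, z up, the work surface at z = 0. Lengths are in m, angles in rad, forces in N, time in s.
With the tool pointing down it reaches from about 0.4 to 0.75 m from the base axis. Payload 19.5 kg.
Tool frame: the origin (TCP) lies midway between the tips of the shut fingers; the grasp point (between the pads) lies env.grip_depth behind it (env.grip_depth is the distance from the TCP to the grasp point, in m); x points along the fingers, z is the direction in which the jaws open and shut, and the axes are right-handed (so a half turn about x gives the same grasp; the last joint's range is limited). The gripper opens to 85 mm and grips with 20 to 120 N. Pads are 22 mm wide; open, the fingers measure 114 mm over their backs; the gripper's body (76 mm by 85 mm) begins 54 mm behind the grasp point. The pads swing forward as they close: fully open they stand 13 mm farther back than shut.
Start: joints at [-1.348, 0.707, -0.028, 1.485, 0.022, 0.951, -0.075], TCP at [0.15, 0.555, 0.231] pointing down, gripper open.
Joint ranges: [-2.71, 2.71], [-0.32, 2.16], [-1.57, 1.52], [0, 2.45], [-1.46, 4.6], [0, 2.02], [-2.83, 2.83]. Speed limits (rad/s): [1.89, 1.89, 2.57, 2.57, 3.01, 3.01, 3.01].

### API

Orientations are given as a rotation vector (axis times angle).
In Python, from rig import env gives the robot as it stands.
- The arm moves only by the tool apply_moves, never from a script. Its argument "targets" is a list of rows, each a list of 4 numbers: the shift along the tool's x, y, z in mm, then the turn about the tool's x in degrees. A call has 1 to 8 rows; each row shifts and turns the pose as measured when the row begins, along the tool's axes as they then stand; what a row does not reach is not made up. A row lasts 1/8 s, in which the tool goes at most 62.5 mm and 10.7 degrees, less where a joint would pass 70% of its speed; a pose out of reach is approached as far as the arm can. A call is refused whole if a number of a shift passes 62.5 or a number of a turn 10.7, either way. A call with a gripper value outside its range is refused whole. "jaw" is the finger opening in mm, from 0 to 85.4, set as the call begins (left out, the last holds). The fingers move at their own pace and stop on an object; the grip force is fixed at half the most. Time passes only in rows, so rows that do not move let the fingers close. It gives the time, the measured TCP pose, the force and the opening at its end, in the units of the state.
- env.sense(): the state, without advancing time (a new reading comes with each control period).
- env.capture(name): name is "scene" or "top" or "wrist"; returns the picture (420x560x3 uint8, red, green, blue); there is no depth.
- env.get_calibration(name): a dict with "intrinsics" (3x3 intrinsics, pixels), "eye" and "attitude" of the camera in the world; the wrist camera has in their place "mount" (4x4, takes a point from camera to tool coordinates, whose origin is the TCP and whose axes are the tool frame's). Camera axes: x right, y down, z forward; pixel columns grow to the right and rows downward; lengths in m; the calibration is good to about 2 mm. The wrist camera is an equidistant fisheye: a pixel r from the principal point sees the ray r / f radians off the axis. A picture is of the moment at which its call begins: read the wrist's pose just before it. get_calibration takes no time and is no camera call.
- env.job_done(): hands the job in, once; it reports no verdict.
The state is a dict: "clock": time; "q": joint angles; "joint_vel": joint speeds; "tau": joint torques, N m; "tcp_pos": TCP position; "tool_rot": TCP orientation; "force": force on the tool from outside, world axes, zero at the start; "torque": the same for the moment, N m; "opening": finger opening in m.
Only numpy, scipy, OpenCV 4.12 (cv2) and the standard library are available. Lean on these libraries where they do the work, as an engineer would, in place of code of your own. Each camera call takes 0.05 s, during which the arm holds its last target.

### The job

Clamp the steel extraction cell in its stand: swing the hinged strap right over it and tip the swing bolt up into the strap's slot. Then take the ejector rod that fits the bore, the thicker of the two on the rack, and push the filter plug out of the far end of the cell so that it drops into the tray, pressing gently so that the rod never rams the cell. Leave the clamp fastened and the rod pushed fully home with its head against the cell, and do not disturb anything else.

Things in the scene. Friction and masses are not known exactly. Their poses are not given: they have to be found in the camera images.
- stand: Clamp stand that holds the cell. Origin on the bench under the middle of the cell; x runs along the bore towards the exit end, y across, z up. Foot 110 (x) x 130 (y) x 12 mm; the saddle, 96 mm long, lies between the cell's collars. Strap hinge pin: along x at y = +34, z = 89 mm. Swing bolt pivot pin: along x at y = -48, z = 52 mm.
- cell_mouth (a point): Centre of the opening where the rod goes in, on the bore axis in the flat end face, 85 mm above the bench; x points along the bore to the exit end 130 mm on, z up. The cell is a level steel tube, bore 28 mm right through, outside 38 mm, with a collar 46 mm across and 16 mm long at each end.
- cell: The extraction cell, 0.6 kg, loose in the saddle until the strap is shut (origin on the bore axis at half its length, x along the bore to the exit end).
- strap (a joint): Hinged upper half of the clamp, a 36 mm wide aluminium arch. 0 = shut over the cell, grows as it opens (rad); starts at 1.65 to 2.1, leaning back beyond upright on the stand's +y side. The hinge is stiff (about 0.1 N m) and stays where it is left, so push it all the way down; its stop is at 0.
- strap_tab (a point): Middle of the strap's free end, an 8 mm thick tab 36 mm wide that ends 2 mm beyond this point; in it a slot 11 mm wide and 20 mm deep, open at the end. Shut, this point is at y = -57, z = 94 mm in the stand's frame and the tab is level; it swings about the hinge pin at a radius of 91 mm, over the top.
- bolt (a joint): Swing bolt. 0 = upright in the strap's slot (stop at -0.05), grows as it leans outwards to the stand's -y side (rad); starts at 0.75 to 1.1. Stiff pivot (about 0.04 N m): it stays where it is left. The strap must be shut first, as its tab lies under the bolt's knob.
- bolt_knob (a point): Centre of the swing bolt's knurled steel knob, 20 mm across and 16 mm long, 59.5 mm from the pivot pin on an 8 mm shank. Upright, the knob stands 5 mm over the tab, its top 119.5 mm above the bench (the arch itself is 112 mm high).
- rod_mid (a point): The thicker of two similar ejector rods lying level on the rack: point on its axis at half its length; x points to the tip. Aluminium, shaft 26.5 mm thick and 136 mm long, then a grey disc head 36 mm across and only 12 mm long to push on; overall 148 mm, 0.17 to 0.29 kg, balanced about 5 mm behind this point. The head's front face is 62 mm behind this point.
- rod_tip (a point): Centre of the thicker rod's tip face, 74 mm ahead of rod_mid, a flat end with a square edge, 0.75 mm slack all round in the bore; x along the rod, outwards.
- rod_head (a point): Centre of the thicker rod's disc head, 68 mm behind rod_mid; the flat end of the rod is 6 mm farther back.
- rod: The thicker rod (origin at rod_mid, x to its tip).
- rack: Grey rod rack, 120 (x) x 150 (y) mm, base 8 mm thick; origin on the bench at its centre. Its two rods lie along x, tips to +x, at y = +45 and -45 mm (either may hold the thicker one, axis 41 mm above the bench), each in two V rests 8 mm wide and 43 mm high at x = -54 and +40 mm. Between the rests, fingers may reach down to the base.
- plug_center (a point): Centre of the filter plug seated in the bore: plain steel, 0.1 kg, 26 mm diameter, 22 mm long, with two O-rings that grip the bore all the way (about 7 to 15 N to move it slowly). Its centre starts 64 to 94 mm from the mouth face.
- plug: The same plug (origin at its centre, x along its axis).
- tray_in (a point): Centre of the inner floor (4 mm up) of the white catch tray under the cell's exit end: inside 122 x 112 mm, rim 30 mm above the bench; x along the bore.
- thin_rod: Thinner rod on the rack, 16 mm thick, same head and length: not for this cell; leave it.
- cap_a: Steel end cap of the cell, 48 mm across, 28 mm high, on the bench by the stand: leave it.
- cap_b: The other end cap, the same: leave it.
- bottle: Amber solvent bottle, 80 mm across, 190 mm high: leave it.
- beaker: Small glass beaker, 68 mm wide, 85 mm high: leave it.
- wrench: Open-end wrench lying on the bench: leave it.
- jar: White plastic jar, 60 mm across, 70 mm high: leave it.
Mind the look-alikes: they are no part of the job. Leave any brown or red look-alike of the part that bears tray_in alone.

How it is judged:
By the outcome, as a careful person would: the job done as asked, in the order asked, and still so for the second after the job is handed in, with the robot touching nothing.
It also fails if it takes over 59 s, if anything falls off the work surface, if the arm or the gripper's body presses on something with over 40 N, if the wrist force passes 120 N, or if a joint passes its speed limit or range.

## Working session

There is one attempt and no reset: what is moved stays moved. The work goes in short steps, Python scripts to look and compute and a tool call to move; the robot and the scene stay as the last step left them, time stands still between calls to the robot, and variables do not carry over. Pictures are saved under pics/ and viewed, and the job is handed in when it is done.

Besides the shell and the picture viewer there is one more tool, called after "Emit:" in YAML: its name, and indented under it one key for each argument. apply_moves: Moves the arm, as the interface text tells. Its arguments: {"type":"object","properties":{"targets":{"type":"array"},"jaw":{"type":"number"}},"required":["targets"]}

```bash
ls; mkdir -p pics
python3 - <<'E'
from rig import env
import cv2,numpy as np
s=env.sense();print(s);print(env.grip_depth)
for n in ("scene","top","wrist"):
    c=env.get_calibration(n);print(n,c)
    im=env.capture(n);cv2.imwrite(f"pics/{n}0.png",im[:,:,::-1])
E
```

```text
pics
{'clock': 0.0, 'q': array([-1.34769353,  0.707081  , -0.02758821,  1.48496347,  0.02199025,
        0.95094242, -0.07547319]), 'joint_vel': array([-4.56156327e-04, -6.77157383e-04,  7.70019557e-04,  1.03345640e-03,
       -2.60146375e-04,  2.10013222e-05,  1.21112146e-04]), 'tau': array([ 3.29708546e-04, -8.83223462e+01,  1.23468976e+00, -2.36155182e+01,
        1.69500540e-02,  6.68234570e-03,  2.53030962e-06]), 'tcp_pos': array([0.1504327 , 0.55470335, 0.23084873]), 'tool_rot': array([-1.01265314,  1.32376446,  1.01148716]), 'force': array([-0.58100445, -0.61280952, -0.37787887]), 'torque': array([-0.02030452,  0.00501711,  0.0281834 ]), 'opening': 0.08537198311548568}
0.0187
scene {'intrinsics': array([[456.40923266,   0.        , 280.83142415],
       [  0.        , 456.40923266, 212.6666347 ],
       [  0.        ,   0.        ,   1.        ]]), 'eye': array([ 1.50826652, -0.08538953,  0.85677778]), 'attitude': array([-1.7219071 , -1.5841643 ,  0.77007704])}
top {'intrinsics': array([[393.80422707,   0.        , 283.70437788],
       [  0.        , 393.80422707, 205.40784958],
       [  0.        ,   0.        ,   1.        ]]), 'eye': array([0.32835371, 0.01571697, 0.94137676]), 'attitude': array([-2.14585164,  2.11649225, -0.19712493])}
wrist {'intrinsics': array([[325.1922621 ,   0.        , 279.09875905],
       [  0.        , 325.1922621 , 212.59119938],
       [  0.        ,   0.        ,   1.        ]]), 'mount': array([[-1.03626747e-03, -2.80050785e-01,  9.59984627e-01,
        -1.41464030e-01],
       [-5.00459316e-04, -9.59984877e-01, -2.80051398e-01,
         7.03815321e-02],
       [ 9.99999338e-01, -7.70641404e-04,  8.54647076e-04,
         7.54773788e-04],
       [ 0.00000000e+00,  0.00000000e+00,  0.00000000e+00,
         1.00000000e+00]])}
```

View pics/scene0.png

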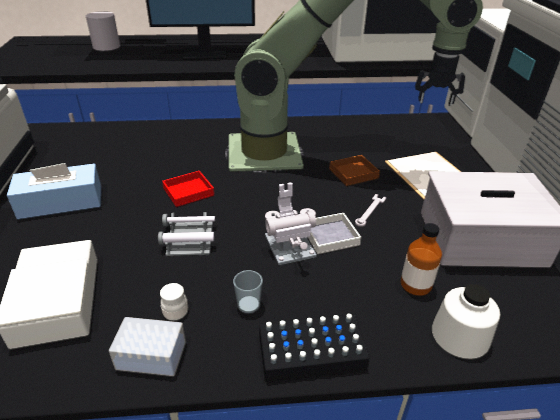

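View pics/top0.png

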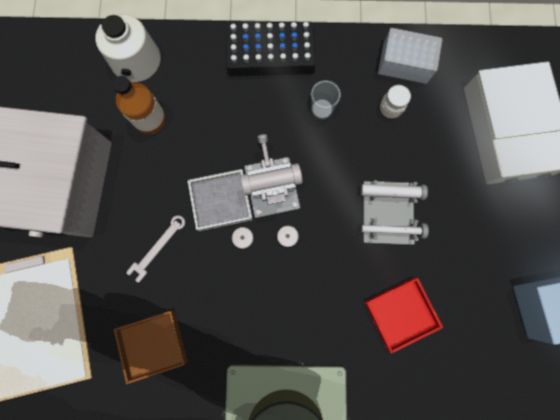

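View pics/wrist0.png

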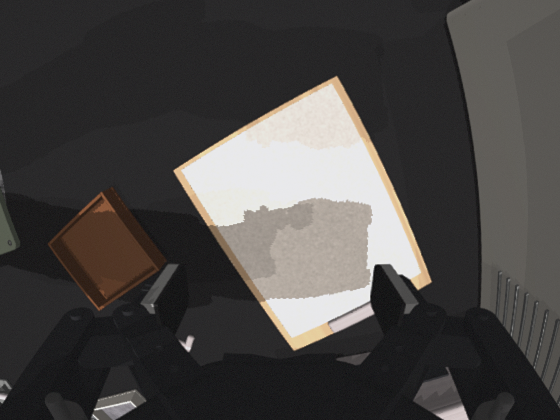

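```bash
cat > h.py <<'E'
import numpy as np,cv2
from scipy.spatial.transform import Rotation as R
from rig import env
def ray(cam,u,v,pose=None):
    c=env.get_calibration(cam);K=c["intrinsics"]
    x=(u-K[0,2])/K[0,0];y=(v-K[1,2])/K[1,1]
    if cam!="wrist":
        d=R.from_rotvec(c["attitude"]).apply([x,y,1.]);return np.array(c["eye"]),d/np.linalg.norm(d)
    r=np.hypot(x,y);d=np.array([np.sin(r)*x/max(r,1e-9),np.sin(r)*y/max(r,1e-9),np.cos(r)])
    M=c["mount"];p,rv=pose;Q=R.from_rotvec(rv)
    return Q.apply(M[:3,3])+p,Q.apply(M[:3,:3]@d)
def onz(cam,u,v,z,pose=None):
    o,d=ray(cam,u,v,pose);return o+d*(z-o[2])/d[2]
def proj(cam,P,pose=None):
    c=env.get_calibration(cam);K=c["intrinsics"];P=np.asarray(P,float)
    if cam!="wrist":
        q=R.from_rotvec(c["attitude"]).inv().apply(P-c["eye"]);return np.array([K[0,0]*q[0]/q[2]+K[0,2],K[1,1]*q[1]/q[2]+K[1,2]])
    M=c["mount"];p,rv=pose;t=R.from_rotvec(rv).inv().apply(P-p)
    q=M[:3,:3].T@(t-M[:3,3]);a=np.arctan2(np.hypot(q[0],q[1]),q[2]);n=np.hypot(q[0],q[1])
    return np.array([K[0,0]*a*q[0]/n+K[0,2],K[1,1]*a*q[1]/n+K[1,2]])
def tri(rays):
    A=np.zeros((3,3));b=np.zeros(3)
    for o,d in rays:
        m=np.eye(3)-np.outer(d,d);A+=m;b+=m@o
    return np.linalg.solve(A,b)
def shot(cam,name):
    s=env.sense();im=env.capture(cam);cv2.imwrite(f"pics/{name}.png",im[:,:,::-1])
    np.savez(f"pics/{name}.npz",p=s["tcp_pos"],r=s["tool_rot"]);return im
def pose(name):
    z=np.load(f"pics/{name}.npz");return z["p"],z["r"]
def crop(name,x0,y0,x1,y1,k):
    im=cv2.imread(f"pics/{name}.png")[y0:y1,x0:x1]
    cv2.imwrite(f"pics/{name}_c{x0}_{y0}.png",cv2.resize(im,None,fx=k,fy=k,interpolation=cv2.INTER_CUBIC))
def axes():
    s=env.sense();M=R.from_rotvec(s["tool_rot"]).as_matrix();print("clk",s["clock"],"tcp",s["tcp_pos"].round(4),"open",s["opening"].round(4));print(M.round(4));return s,M
def togo(p):
    s=env.sense();print("togo mm (tool xyz)",(R.from_rotvec(s["tool_rot"]).inv().apply(np.asarray(p)-s["tcp_pos"])*1000).round(1))
E
python3 - <<'E'
from h import *
axes()
crop("top0",180,125,320,250,5.5); crop("top0",350,170,440,255,6.5)
crop("scene0",250,170,370,270,6);crop("scene0",150,200,230,260,7)
E
```

```text
Traceback (most recent call last):
  File "h.py", line 35, in axes
    s=env.sense();M=R.from_rotvec(s["tool_rot"]).as_matrix();print("clk",s["clock"],"tcp",s["tcp_pos"].round(4),"open",s["opening"].round(4));print(M.round(4));return s,M
                                                                                                                       ^^^^^^^^^^^^^^^^^^
AttributeError: 'float' object has no attribute 'round'
```

```bash
sed -i 's/s\["opening"\].round(4)/round(s["opening"],4)/' h.py
python3 - <<'E'
from h import *
axes()
crop("top0",180,125,320,250,5.5); crop("top0",350,170,440,255,6.5)
crop("scene0",250,170,370,270,6);crop("scene0",150,200,230,260,7)
E
```

```text
clk 0.15 tcp [0.1504 0.5548 0.2309] open 0.0855
[[-2.000e-04 -9.652e-01  2.617e-01]
 [-8.000e-04  2.617e-01  9.652e-01]
 [-1.000e+00 -1.000e-04 -8.000e-04]]
```

View pics/top0_c180_125.png

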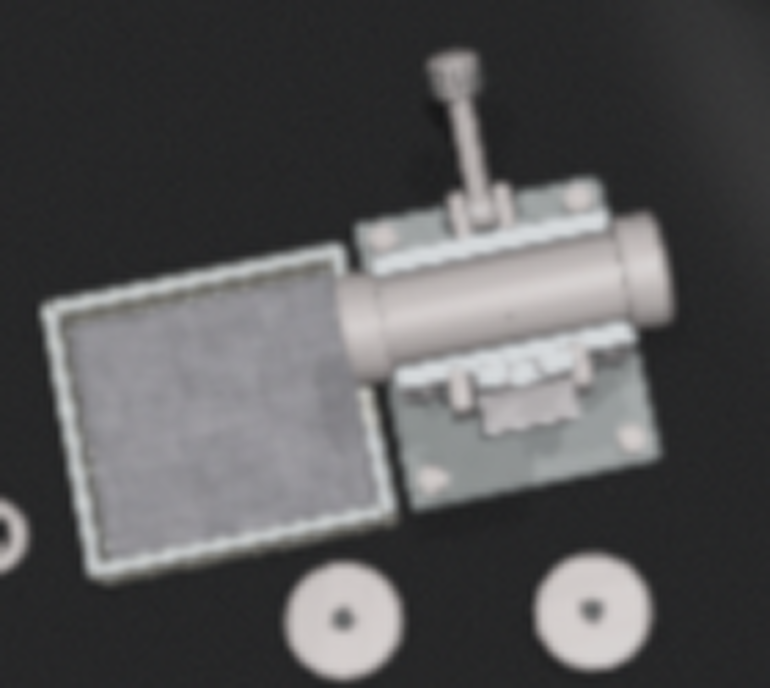

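View pics/top0_c350_170.png

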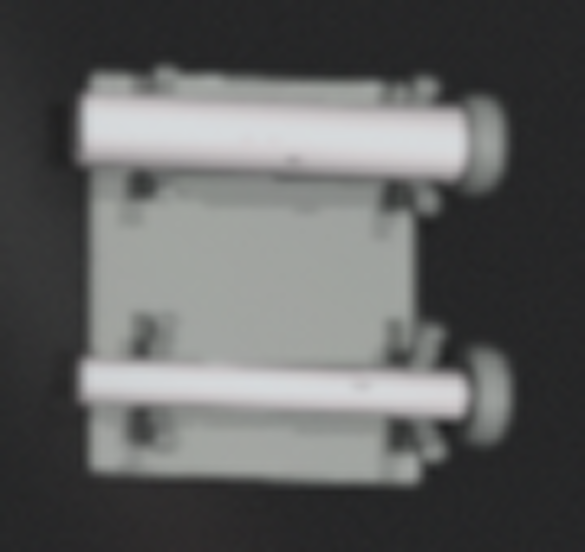

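View pics/scene0_c250_170.png

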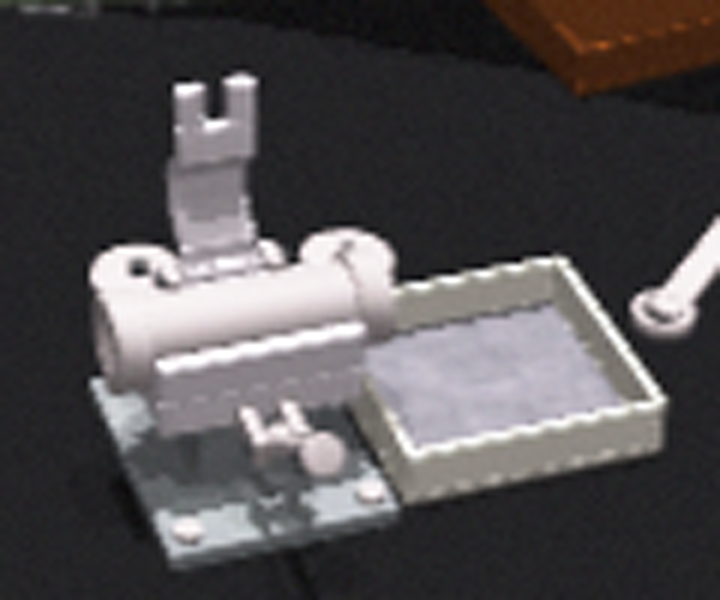

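Run:
```python
from h import *
f=lambda x,y,x0,y0,k:(x0+(x+.5)/k-.5,y0+(y+.5)/k-.5)
T=lambda x,y,z:onz("top",*f(x,y,180,125,5.5),z)
c=[T(598,180,.012),T(357,228,.012),T(412,508,.012),T(660,457,.012)]
print(np.round(c,4)); m=np.mean(c,0);print("foot ctr",m)
e=c[1]-c[0]+c[2]-c[3];print("ang",np.degrees(np.arctan2(e[1],e[0])),[np.linalg.norm(c[i]-c[i-1]) for i in range(4)])
e2=c[0]-c[3]+c[1]-c[2];print(np.degrees(np.arctan2(e2[1],e2[0]))+90)
# saddle edges z? cell collar silhouettes
print("collar R", T(640,213,.085),T(655,325,.085)); print("L",T(340,280,.085),T(352,384,.085))
print("tray", [T(*q,.03).round(4) for q in [(340,243),(42,303),(92,580),(397,523)]])
print("knob",[T(455,75,z).round(4) for z in (.08,.09)])
Q=lambda x,y,z:onz("top",*f(x,y,350,170,6.5),z)
print("rod tip edge L",Q(80,97,.041),Q(77,163,.041)," R",Q(468,110,.041),Q(465,178,.041),"head",Q(505,145,.041))
print("thin L",Q(78,382,.041),"R",Q(468,397,.041))
print("rack",[Q(*q,.008).round(4) for q in [(92,72),(90,470),(418,482)]])
```

```text
[[ 0.6155  0.001   0.012 ]
 [ 0.5918  0.1077  0.012 ]
 [ 0.4666  0.08    0.012 ]
 [ 0.4906 -0.0274  0.012 ]]
foot ctr [0.54111699 0.04031517 0.012     ]
ang 102.57842331501556 [np.float64(0.12813087064557158), np.float64(0.10928529166732556), np.float64(0.12818378286783152), np.float64(0.11003481051013986)]
102.63492780908985
collar R [ 0.57919444 -0.01520922  0.085     ] [ 0.53219401 -0.02165558  0.085     ]
L [0.54907464 0.1066835  0.085     ] [0.50594203 0.10046014 0.085     ]
tray [array([0.5798, 0.1131, 0.03  ]), array([0.5511, 0.2407, 0.03  ]), array([0.4313, 0.2129, 0.03  ]), array([0.4574, 0.0849, 0.03  ])]
knob [array([0.639 , 0.0622, 0.08  ]), array([0.6354, 0.0616, 0.09  ])]
rod tip edge L [ 0.54291027 -0.172096    0.041     ] [ 0.5185284  -0.17047693  0.041     ]  R [ 0.54018046 -0.31246573  0.041     ] [ 0.51507002 -0.31015379  0.041     ] head [ 0.52743128 -0.32521149  0.041     ]
thin L [ 0.4392881  -0.16909745  0.041     ] R [ 0.43588191 -0.30735471  0.041     ]
rack [array([ 0.5605, -0.1837,  0.008 ]), array([ 0.4111, -0.1795,  0.008 ]), array([ 0.4084, -0.2994,  0.008 ])]
```

Emit:
apply_moves:
  targets:
    - [0, -40, -44, 0]
    - [0, -40, -44, 0]
    - [0, -40, -44, 0]
    - [0, -40, -44, 0]
    - [0, -40, -44, 0]
    - [0, -40, -44, 0]
    - [0, -40, -44, 0]
    - [0, -40, -44, 0]
  jaw: 0

```text
clock: 1.15
tcp_pos: [0.3712, 0.1218, 0.23]
tool_rot: [-1.017, 1.32, 1.016]
force: [1.3, 1.5, -0.4]
opening: 0.0002
```

Emit:
apply_moves:
  targets:
    - [0, -42, -42, 0]
    - [0, -42, -42, -9]
    - [0, 0, 0, -9.5]
    - [0, 0, 0, -9.5]
    - [0, 0, 0, 0]

```text
clock: 1.78
tcp_pos: [0.432, 0.0139, 0.2295]
tool_rot: [-1.375, 1.094, 1.373]
force: [0.3, 0.2, 0.4]
opening: -0.0001
```

Run:
```python
from h import *
s,M=axes();print(s["q"].round(3))
shot("wrist","w1");shot("scene","s1")
```

```text
clk 1.775 tcp [0.432  0.0139 0.2295] open -0.0001
[[ 1.000e-04 -9.745e-01 -2.243e-01]
 [-9.000e-04 -2.243e-01  9.745e-01]
 [-1.000e+00  1.000e-04 -9.000e-04]]
[ 0.079  0.517 -0.301  1.969  0.234  0.688  1.43 ]
```

View pics/w1.png

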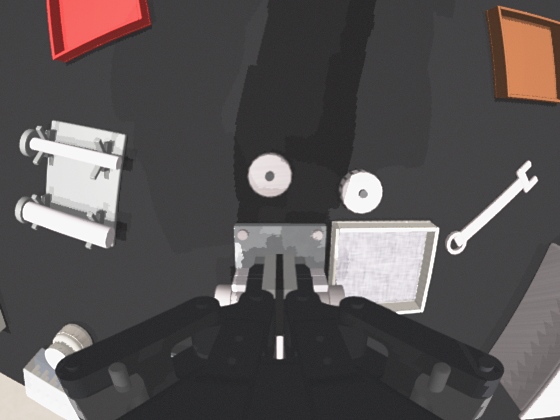

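Run:
```python
from h import *
p=pose("w1")
for q in [(235,225),(326,224)]: print(onz("wrist",*q,.012,p).round(4))
print("caps",onz("wrist",270,172,.028,p).round(4),onz("wrist",362,190,.028,p).round(4))
f=lambda x,y,x0,y0,k:(x0+(x+.5)/k-.5,y0+(y+.5)/k-.5)
print("caps top",[onz("top",*f(x,y,180,125,5.5),.028).round(4) for x,y in [(593,610),(344,620)]])
# strap tab corners scene
print("tri")
r1=ray("scene",*f(216,115,250,170,6)); r2=ray("top",*f(532,425,180,125,5.5)); P=tri([r1,r2]);print(P)
crop("s1",250,130,370,270,5)
```

```text
[ 0.4921 -0.0249  0.012 ]
[0.4671 0.0787 0.012 ]
caps [0.4195 0.0014 0.028 ] [0.4155 0.1042 0.028 ]
caps top [array([0.4217, 0.0013, 0.028 ]), array([0.4161, 0.1063, 0.028 ])]
tri
[0.47776514 0.02926678 0.15199365]
```

View pics/s1_c250_130.png

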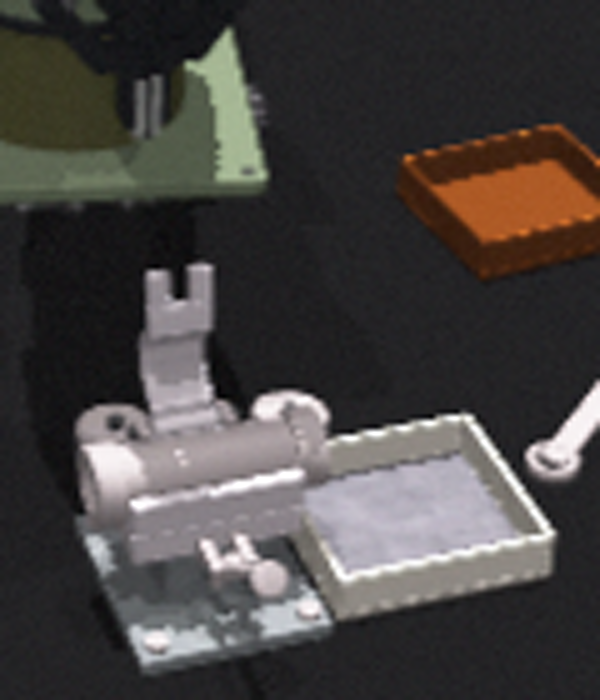

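Emit:
apply_moves:
  targets:
    - [40, 0, 0, 0]
    - [40, 0, 0, 0]
    - [0, -15, 0, 0]
    - [0, -15, 0, 0]
    - [0, -15, 0, 0]
    - [0, -13, 0, 0]

```text
clock: 2.62
tcp_pos: [0.4898, 0.0286, 0.1475]
tool_rot: [-1.362, 1.107, 1.357]
force: [-1.5, -0.8, 0.8]
opening: 0.0001
```

```bash
cat >> h.py <<'E'
C=np.array([.5415,.0400,0]);YAW=np.radians(103.0)
def S(P):
    c,s=np.cos(YAW),np.sin(YAW);d=np.asarray(P)-C
    return np.array([c*d[0]+s*d[1],-s*d[0]+c*d[1],d[2]])
def W(P):
    c,s=np.cos(YAW),np.sin(YAW);return C+np.array([c*P[0]-s*P[1],s*P[0]+c*P[1],P[2]])
def st():
    s=env.sense();print("clk",round(s["clock"],2),"stand mm",(S(s["tcp_pos"])*1000).round(1),"F",s["force"].round(1))
E
python3 - <<'E'
from h import *
st();shot("scene","s2");crop("s2",250,130,370,270,5)
E
```

```text
clk 2.62 stand mm [  0.6  53.  147.5] F [-1.5 -0.8  0.8]
```

View pics/s2_c250_130.png

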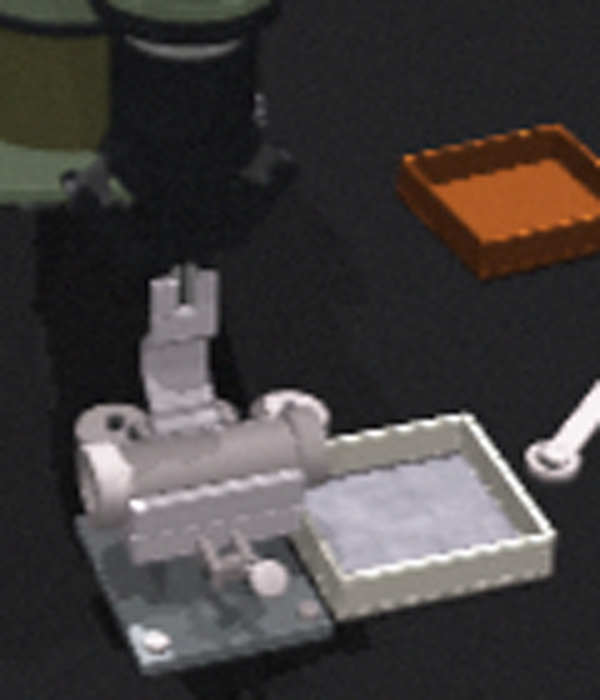

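Emit:
apply_moves:
  targets:
    - [-6, -10, 0, 0]
    - [-6, -10, 0, 0]
    - [0, -10, 0, 0]
    - [2, -9, 0, 0]
    - [4, -9, 0, 0]
    - [4, -8, 0, 0]

```text
clock: 3.42
tcp_pos: [0.5461, 0.0415, 0.1482]
tool_rot: [-1.356, 1.114, 1.353]
force: [-1.3, 0.5, -0.2]
opening: -0.0
```

Run:
```python
from h import *
st();shot("scene","s3");crop("s3",250,130,370,270,5)
```

```text
clk 3.42 stand mm [  0.4  -4.8 148.2] F [-1.3  0.5 -0.2]
```

View pics/s3_c250_130.png

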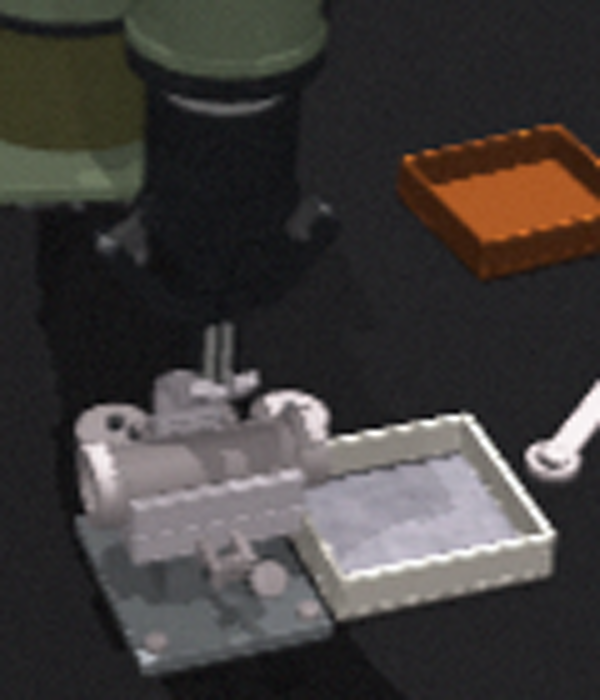

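Emit:
apply_moves:
  targets:
    - [5, -8, 0, 0]
    - [6, -8, 0, 0]
    - [9, -8, 0, 0]
    - [9, -8, 0, 0]
    - [8, -6, 0, 0]
    - [8, -5, 0, 0]
    - [3, 0, 0, 0]

```text
clock: 4.35
tcp_pos: [0.5924, 0.0505, 0.0964]
tool_rot: [-1.356, 1.113, 1.352]
force: [-7.7, -1.8, 37.9]
opening: -0.0001
```

Run:
```python
from h import *
st();shot("scene","s4");crop("s4",250,130,370,270,5)
```

```text
clk 4.35 stand mm [ -1.2 -51.9  96.4] F [-7.7 -1.8 37.9]
```

View pics/s4_c250_130.png

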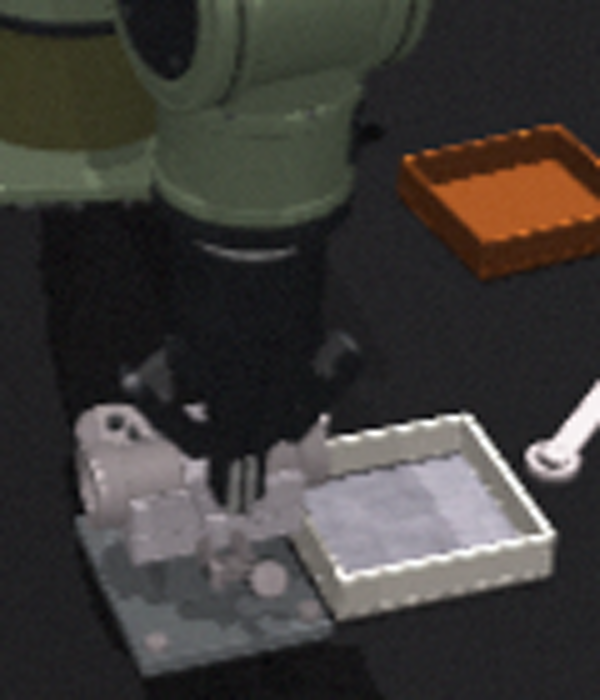

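Emit:
apply_moves:
  targets:
    - [-36, 0, 1, 0]
    - [0, -40, 0, 0]
    - [0, -39, 0, 0]
    - [28, 0, 0, 0]
    - [28, 0, 0, 0]
    - [0, 0, 0, 0]

```text
clock: 5.15
tcp_pos: [0.6727, 0.0675, 0.0766]
tool_rot: [-1.357, 1.111, 1.35]
force: [-0.5, 0.5, 0.2]
opening: -0.0004
```

Run:
```python
from h import *
st();shot("scene","s5");crop("s5",230,170,350,290,5)
shot("wrist","w5")
```

```text
clk 5.15 stand mm [  -2.7 -134.1   76.6] F [-0.5  0.5  0.2]
```

View pics/s5_c230_170.png

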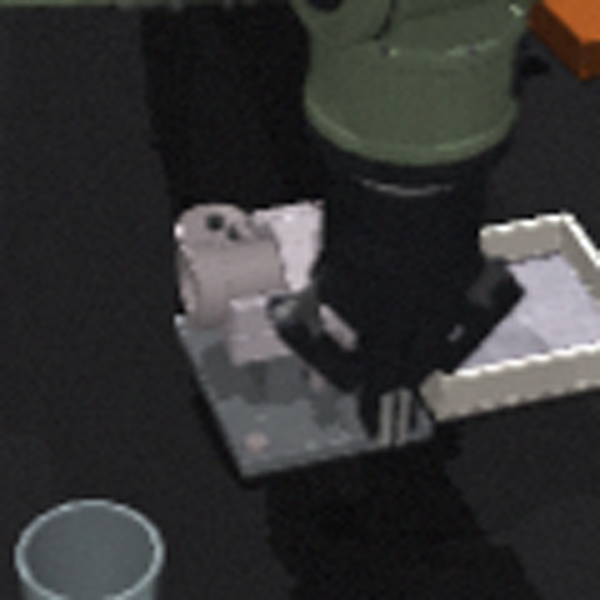

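View pics/w5.png

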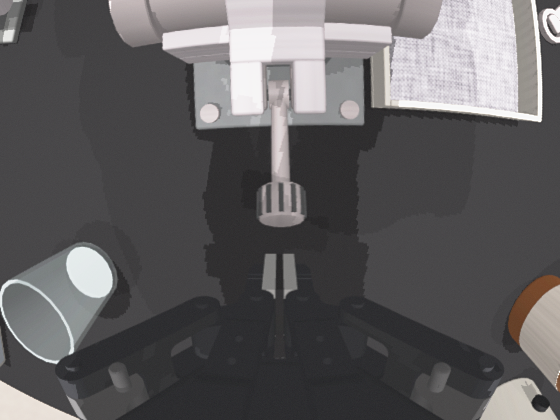

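Emit:
apply_moves:
  targets:
    - [-3, 12, 1, 0]
    - [-5, 11, 0, 0]
    - [-6, 11, 0, 0]
    - [-6, 11, 0, 0]
    - [-6, 9, 0, 0]
    - [-4, 4, 0, 0]
    - [0, 0, 0, 0]

```text
clock: 6.12
tcp_pos: [0.6228, 0.0581, 0.1208]
tool_rot: [-1.368, 1.089, 1.328]
force: [0.2, 1.1, 0.2]
opening: -0.0002
```

Run:
```python
from h import *
st();shot("wrist","w6")
```

```text
clk 6.12 stand mm [ -0.7 -83.2 120.8] F [0.2 1.1 0.2]
```

View pics/w6.png

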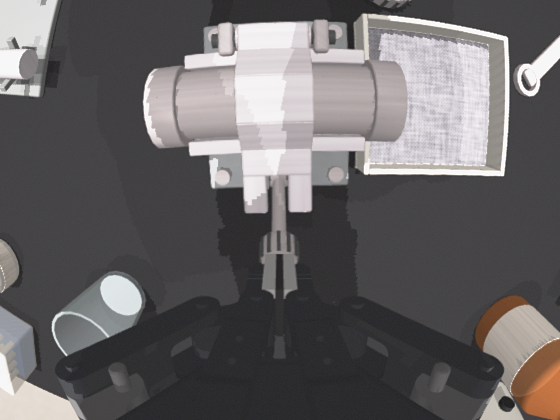

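Run:
```python
from h import *
s,M=axes();shot("scene","s6");crop("s6",230,150,350,290,5)
```

```text
clk 6.175 tcp [0.6228 0.0581 0.1206] open 0.0002
[[ 3.010e-02 -9.803e-01 -1.952e-01]
 [ 3.000e-04 -1.952e-01  9.808e-01]
 [-9.995e-01 -2.960e-02 -5.600e-03]]
```

View pics/s6_c230_150.png

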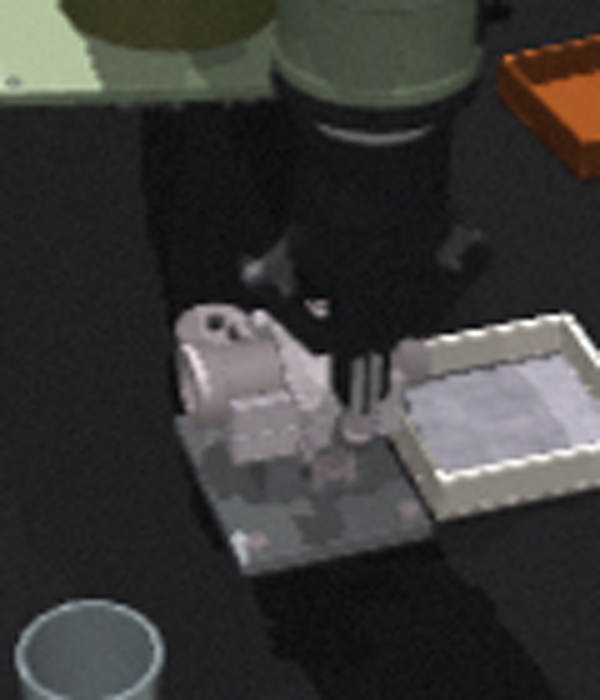

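Emit:
apply_moves:
  targets:
    - [-20, 0, 0, -1.5]
    - [0, -45, 0, 0]
    - [25, 0, 0, 0]
    - [30, 0, 0, 0]
    - [0, 0, 0, 0]

```text
clock: 6.85
tcp_pos: [0.6689, 0.0687, 0.0839]
tool_rot: [-1.387, 1.077, 1.35]
force: [0.2, -0.3, 0.5]
opening: 0.0002
```

Run:
```python
from h import *
st();s,M=axes();shot("wrist","w7")
```

```text
clk 6.85 stand mm [  -0.7 -130.6   83.9] F [ 0.2 -0.3  0.5]
clk 6.85 tcp [0.6689 0.0687 0.0839] open 0.0002
[[ 2.700e-02 -9.747e-01 -2.218e-01]
 [ 3.000e-04 -2.219e-01  9.751e-01]
 [-9.996e-01 -2.640e-02 -5.700e-03]]
```

View pics/w7.png

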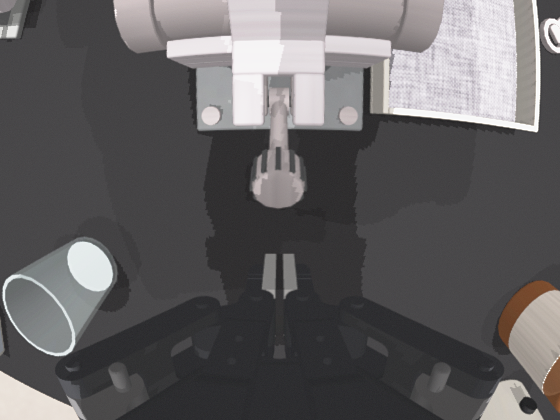

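Run:
```python
from h import *
p=pose("w7")
for b in np.arange(.3,1.0,.1):
    print(round(b,1),proj("wrist",W(np.array([0,-.048-.0675*np.sin(b),.052+.0675*np.cos(b)])),p).round(1))
print(proj("wrist",W(np.array([0,-.059,.098])),p))
```

```text
0.3 [278.7 145.4]
0.4 [278.8 163.2]
0.5 [278.9 178.9]
0.6 [279.  192.3]
0.7 [279.1 203.2]
0.8 [279.2 211.9]
0.9 [279.3 218.3]
[278.8883125  117.30192904]
```

Run:
```python
from h import *
p=pose("w7")
for q in [(.055,-.065,.012),(-.055,-.065,.012),(0.018,-.059,.09),(.018,-.059,.098),(-.018,-.059,.098),(.048,-.025,.08)]:
    print(q,proj("wrist",W(np.array(q)),p).round(1))
crop("w7",180,60,380,220,4)
```

```text
(0.055, -0.065, 0.012) [363.5 125.9]
(-0.055, -0.065, 0.012) [196.  126.4]
(0.018, -0.059, 0.09) [323.3 117.4]
(0.018, -0.059, 0.098) [325.9 117.8]
(-0.018, -0.059, 0.098) [231.9 118.1]
(0.048, -0.025, 0.08) [386.5  46.1]
```

View pics/w7_c180_60.png

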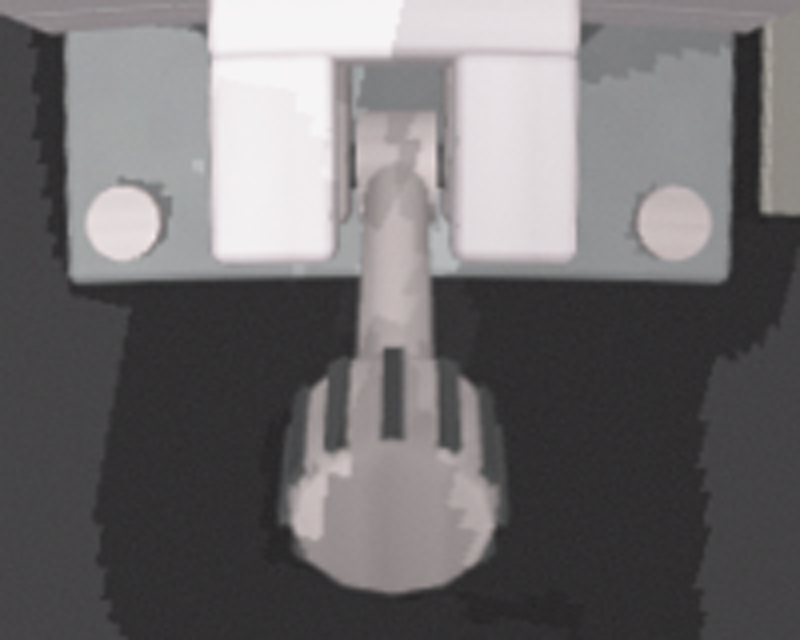

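Emit:
apply_moves:
  targets:
    - [0, 12, 0, 0]
    - [0, 8, 0, 0]
    - [0, 7, 0, 0]
    - [0, 7, 0, 0]
    - [0, 7, 0, 0]
    - [0, 7, 0, 0]
    - [0, 0, 0, 0]

```text
clock: 7.78
tcp_pos: [0.6225, 0.058, 0.0882]
tool_rot: [-1.389, 1.071, 1.344]
force: [-0.2, 0.7, 0.5]
opening: -0.0002
```

Run:
```python
from h import *
st();s,M=axes();shot("wrist","w8");crop("w8",180,60,380,220,4)
```

```text
clk 7.78 stand mm [ -0.7 -83.   88.2] F [-0.2  0.7  0.5]
clk 7.775 tcp [0.6225 0.058  0.0882] open -0.0002
[[ 0.0347 -0.9746 -0.2213]
 [ 0.0015 -0.2214  0.9752]
 [-0.9994 -0.0342 -0.0062]]
```

View pics/w8.png

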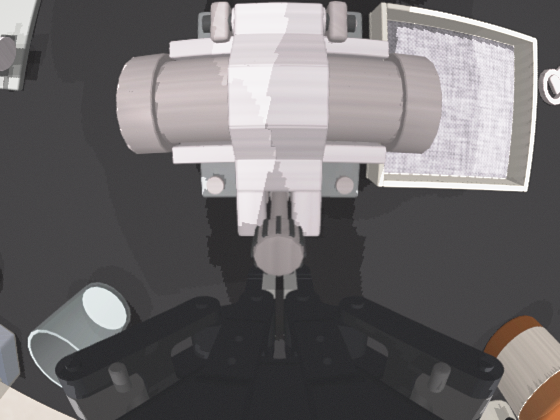

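Emit:
apply_moves:
  targets:
    - [-5, 3, 0, 0]
    - [-5, 4, 0, 0]
    - [-3, 4, 0, 0]
    - [0, 4, 0, 0]
    - [0, 3, 0, 0]
    - [0, 0, 0, 0]

```text
clock: 8.57
tcp_pos: [0.6083, 0.0552, 0.1024]
tool_rot: [-1.393, 1.06, 1.336]
force: [1.5, 0.3, -1.2]
opening: 0.0002
```

Run:
```python
from h import *
st();s,M=axes();shot("wrist","w9");crop("w9",180,150,380,310,4)
```

```text
clk 8.57 stand mm [ -0.2 -68.5 102.4] F [ 1.5  0.3 -1.2]
clk 8.575 tcp [0.6083 0.0552 0.1024] open 0.0002
[[ 0.0464 -0.974  -0.2216]
 [ 0.005  -0.2216  0.9751]
 [-0.9989 -0.0464 -0.0054]]
```

View pics/w9_c180_150.png

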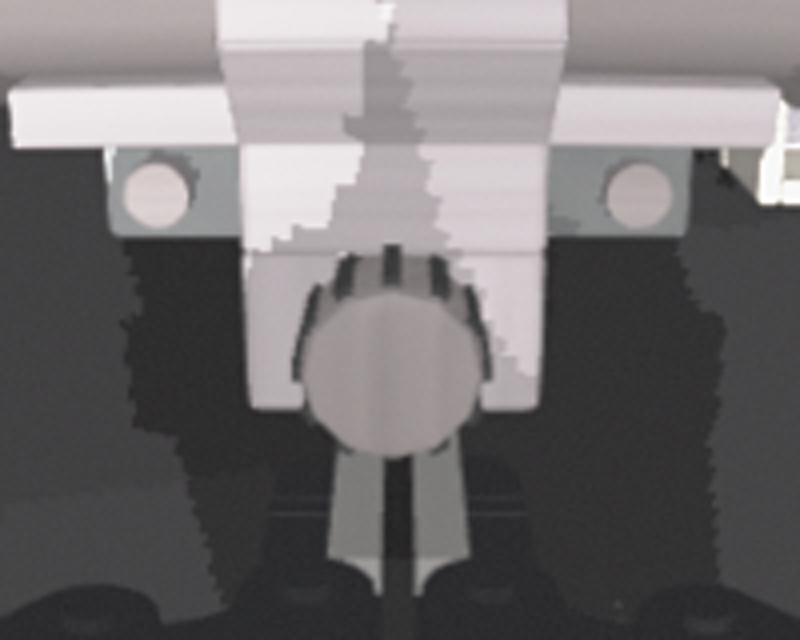

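Emit:
apply_moves:
  targets:
    - [0, 4, 0, 0]
    - [0, 4, 0, 0]
    - [0, 3, 0, 0]
    - [0, 0, 0, 0]

```text
clock: 9.12
tcp_pos: [0.6085, 0.0559, 0.1041]
tool_rot: [-1.403, 1.035, 1.317]
force: [0.9, 0.5, -0.7]
opening: -0.0004
```

Run:
```python
from h import *
st();s,M=axes();shot("wrist","w10");crop("w10",180,150,380,310,4)
p=pose("w10")
for b in (-.05,0,.1,.2,.3): print(b,proj("wrist",W(np.array([0,-.0505-.0675*np.sin(b),.052+.0675*np.cos(b)])),p).round(1))
print(proj("wrist",W(np.array([0,-.0615,.098])),p).round(1))
```

```text
clk 9.12 stand mm [  0.4 -68.8 104.1] F [ 0.9  0.5 -0.7]
clk 9.125 tcp [0.6085 0.0559 0.1041] open -0.0004
[[ 0.0737 -0.9722 -0.2223]
 [ 0.0132 -0.2219  0.975 ]
 [-0.9972 -0.0747 -0.0036]]
-0.05 [276.8 243.6]
0 [276.8 251. ]
0.1 [276.9 264.6]
0.2 [277.1 276.7]
0.3 [277.2 286.9]
[277.4 250.8]
```

View pics/w10_c180_150.png

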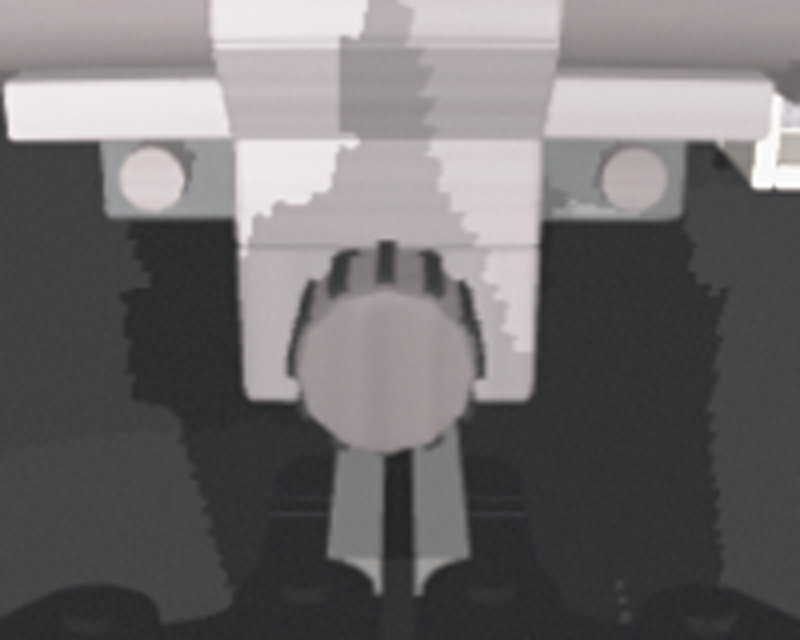

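Emit:
apply_moves:
  targets:
    - [0, -4, 0, 0]
    - [-45, 0, 0, 0]
    - [-4, 50, 0, 0]
    - [-4, 50, 0, 0]
    - [-4, 50, 0, 0]
    - [0, 0, 0, 0]

```text
clock: 9.93
tcp_pos: [0.4555, 0.0211, 0.1514]
tool_rot: [-1.4, 1.042, 1.321]
force: [1.3, 0.0, 0.7]
opening: -0.0003
```

Run:
```python
from h import *
st();s,M=axes();shot("scene","s11");crop("s11",250,150,370,270,5);shot("wrist","w11")
```

```text
clk 9.93 stand mm [  0.9  88.  151.4] F [1.3 0.  0.7]
clk 9.925 tcp [0.4555 0.0211 0.1514] open -0.0003
[[ 0.0668 -0.9729 -0.2215]
 [ 0.0113 -0.2212  0.9752]
 [-0.9977 -0.0676 -0.0038]]
```

View pics/s11_c250_150.png

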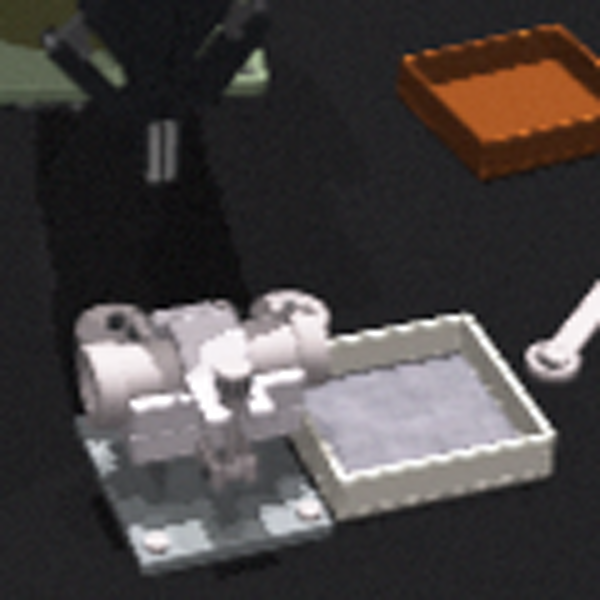

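View pics/w11.png

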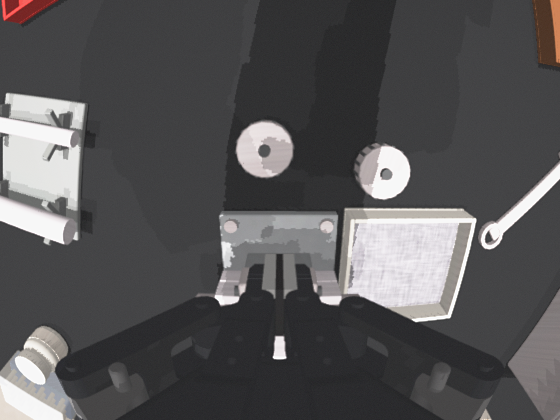

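Emit:
apply_moves:
  targets:
    - [35, 0, 0, 0]
    - [35, 0, 0, 0]
    - [0, -12, 0, 0]
    - [0, -10, 0, 0]
    - [0, -6, 0, 0]

```text
clock: 10.65
tcp_pos: [0.4945, 0.0298, 0.0803]
tool_rot: [-1.401, 1.04, 1.32]
force: [-29.9, -2.0, 10.4]
opening: 0.0003
```

Run:
```python
from h import *
st();s,M=axes()
```

```text
clk 10.65 stand mm [ 0.7 48.1 80.3] F [-29.9  -2.   10.4]
clk 10.65 tcp [0.4945 0.0298 0.0803] open 0.0003
[[ 0.0691 -0.9726 -0.2221]
 [ 0.0115 -0.2219  0.975 ]
 [-0.9975 -0.0699 -0.0042]]
```

Emit:
apply_moves:
  targets:
    - [0, -4, 0, 0]
    - [0, -4, 0, 0]
    - [0, -4, 0, 0]
    - [0, -4, 0, 0]

```text
clock: 11.15
tcp_pos: [0.4942, 0.0294, 0.0799]
tool_rot: [-1.389, 1.073, 1.345]
force: [-27.9, -1.2, 15.5]
opening: 0.0002
```

Run:
```python
from h import *
st();s,M=axes()
```

```text
clk 11.15 stand mm [ 0.3 48.5 79.9] F [-27.9  -1.2  15.5]
clk 11.15 tcp [0.4942 0.0294 0.0799] open 0.0002
[[ 3.250e-02 -9.746e-01 -2.215e-01]
 [ 4.000e-04 -2.216e-01  9.751e-01]
 [-9.995e-01 -3.180e-02 -6.800e-03]]
```

Emit:
apply_moves:
  targets:
    - [0, -4, 0, 0]
    - [0, -4, 0, 0]
    - [0, -3, 0, 0]
    - [0, 3, 0, 0]

```text
clock: 11.65
tcp_pos: [0.4908, 0.0284, 0.0801]
tool_rot: [-1.381, 1.097, 1.363]
force: [0.8, 0.2, -0.2]
opening: -0.0002
```

Run:
```python
from h import *
st();s,M=axes();print(s["q"].round(2))
```

```text
clk 11.65 stand mm [ 0.1 52.  80.1] F [ 0.8  0.2 -0.2]
clk 11.65 tcp [0.4908 0.0284 0.0801] open -0.0002
[[ 0.0069 -0.9752 -0.2212]
 [-0.0072 -0.2212  0.9752]
 [-1.     -0.0051 -0.0085]]
[-0.03  0.84 -0.17  1.94  0.37  0.38  1.31]
```

Emit:
apply_moves:
  targets:
    - [-40, 0, 0, 0]
    - [-40, 0, 0, 0]
    - [0, 3, -31, 10.4]
    - [0, -3, -31, 10.4]
    - [0, -8, -30, 10.4]
    - [0, -14, -28, 10.4]
    - [0, -18, -25, 10.4]
    - [0, -23, -21, 10.4]
  jaw: 60

```text
clock: 12.65
tcp_pos: [0.5163, -0.1601, 0.1672]
tool_rot: [-0.535, 1.493, 0.519]
force: [0.2, 0.5, -0.6]
opening: 0.0598
```

Emit:
apply_moves:
  targets:
    - [0, -26, -17, 10.4]
    - [0, -29, -12, 10.4]
    - [0, -30, -7, 10.4]
    - [0, -20, 0, 10.4]
    - [0, 0, 0, 0]

```text
clock: 13.28
tcp_pos: [0.5279, -0.279, 0.1695]
tool_rot: [0.057, 1.55, -0.066]
force: [0.4, 1.1, 0.5]
opening: 0.0602
```

Run:
```python
from h import *
s,M=axes();print(s["q"].round(2));shot("wrist","w12")
```

```text
clk 13.275 tcp [ 0.5279 -0.279   0.1695] open 0.0602
[[ 0.0193  0.0782  0.9968]
 [-0.0065  0.9969 -0.0781]
 [-0.9998 -0.005   0.0198]]
[ 0.33  0.82  0.21  1.51 -0.21  0.82  0.54]
```

View pics/w12.png

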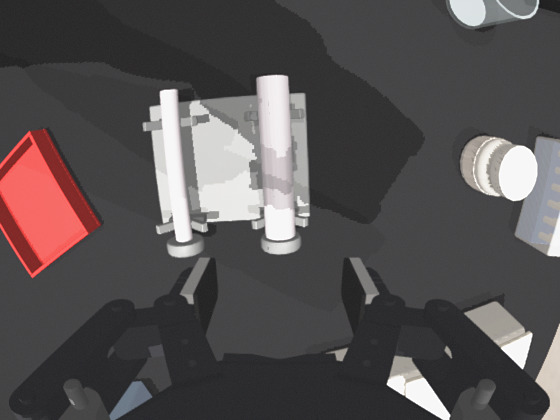

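Run:
```python
from h import *
crop("w12",220,60,330,260,3.5)
p=pose("w12")
for q in [(257,82),(289,80),(264,236),(295,236),(261,242),(300,240),(281,250)]: print(q,onz("wrist",*q,.041,p).round(4))
```

```text
(257, 82) [ 0.5216 -0.1748  0.041 ]
(289, 80) [ 0.5476 -0.1752  0.041 ]
(264, 236) [ 0.5158 -0.307   0.041 ]
(295, 236) [ 0.5431 -0.3094  0.041 ]
(261, 242) [ 0.5126 -0.3125  0.041 ]
(300, 240) [ 0.5473 -0.3136  0.041 ]
(281, 250) [ 0.5297 -0.3218  0.041 ]
```

View pics/w12_c220_60.png

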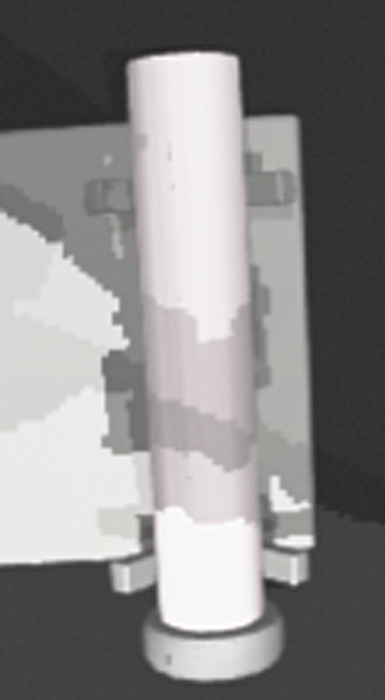

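Run:
```python
from h import *
p=pose("w12")
f=lambda x,y:(220+(x+.5)/3.5-.5,60+(y+.5)/3.5-.5)
for q,z in [((298,117),.008),((313,548),.008),((290,552),.043),((300,585),.043),((120,562),.043),((280,178),.043),((188,54),.0525),((185,690),.041)]: print(q,onz("wrist",*f(*q),z,p).round(4))
togo([.5295,-.279,.10])
```

```text
(298, 117) [ 0.5631 -0.1846  0.008 ]
(313, 548) [ 0.5596 -0.3026  0.008 ]
(290, 552) [ 0.5506 -0.292   0.043 ]
(300, 585) [ 0.5526 -0.3009  0.043 ]
(120, 562) [ 0.5085 -0.2911  0.043 ]
(280, 178) [ 0.5542 -0.2013  0.043 ]
(188, 54) [ 0.5351 -0.1717  0.0525]
(185, 690) [ 0.5215 -0.3278  0.041 ]
togo mm (tool xyz) [69.6 -0.5  0.2]
```

Emit:
apply_moves:
  targets:
    - [40, 0, 0, -2.7]
    - [40, 0, 0, 0]
    - [0, 0, 0, 0]

```text
clock: 13.7
tcp_pos: [0.531, -0.2757, 0.089]
tool_rot: [0.007, 1.548, -0.014]
force: [0.1, 0.4, 0.8]
opening: 0.0603
```

Run:
```python
from h import *
s,M=axes();togo([.5297,-.280,.0205]);shot("wrist","w13")
```

```text
clk 13.7 tcp [ 0.531  -0.2757  0.089 ] open 0.0603
[[ 0.0222  0.0136  0.9997]
 [-0.0044  0.9999 -0.0135]
 [-0.9997 -0.0041  0.0223]]
togo mm (tool xyz) [68.5 -4.  -2.7]
```

View pics/w13.png

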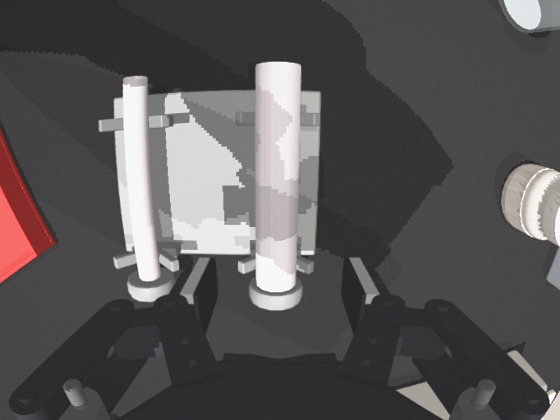

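Run:
```python
from h import *
p=pose("w13")
for a,b,r in [(256,300,75),(256,298,180),(257,295.5,270)]:
    A=onz("wrist",a,r,.041,p);B=onz("wrist",b,r,.041,p);print(((A+B)/2).round(4),np.linalg.norm(A-B).round(4))
print("rest",onz("wrist",308,262,.043,p).round(4),"tip",onz("wrist",278,64,.0535,p).round(4))
```

```text
[ 0.5337 -0.1774  0.041 ] 0.0251
[ 0.5322 -0.2392  0.041 ] 0.0249
[ 0.5308 -0.2981  0.041 ] 0.0249
rest [ 0.5511 -0.2919  0.043 ] tip [ 0.5335 -0.1732  0.0535]
```

Emit:
apply_moves:
  targets:
    - [34, -2, -1, 0.6]
    - [34, -2, 0, 0]
    - [0, 0, 0, 0]

```text
clock: 14.12
tcp_pos: [0.5356, -0.2808, 0.0277]
tool_rot: [0.009, 1.539, -0.021]
force: [0.4, -0.4, 1.3]
opening: 0.0601
```

Run:
```python
from h import *
s,M=axes();togo([.5315,-.280,.0205])
```

```text
clk 14.125 tcp [ 0.5356 -0.2808  0.0277] open 0.0601
[[ 0.0318  0.0195  0.9993]
 [-0.0081  0.9998 -0.0192]
 [-0.9995 -0.0075  0.0319]]
togo mm (tool xyz) [ 7.1  0.8 -4.3]
```

Emit:
apply_moves:
  targets:
    - [7, 1, -4, 0]
    - [0, 0, 0, 0]

```text
clock: 14.38
tcp_pos: [0.533, -0.28, 0.0239]
tool_rot: [0.007, 1.535, -0.021]
force: [0.4, -0.0, -0.2]
opening: 0.0599
```

Run:
```python
from h import *
s,M=axes();togo([.5315,-.280,.0205])
```

```text
clk 14.375 tcp [ 0.533  -0.28    0.0239] open 0.0599
[[ 0.0354  0.0183  0.9992]
 [-0.0097  0.9998 -0.0179]
 [-0.9993 -0.0091  0.0355]]
togo mm (tool xyz) [ 3.4  0.  -1.6]
```

Emit:
apply_moves:
  targets:
    - [3, 0, -2, 0]
    - [0, 0, 0, 0]

```text
clock: 14.62
tcp_pos: [0.5315, -0.2802, 0.0221]
tool_rot: [0.006, 1.534, -0.022]
force: [0.4, 0.1, -1.2]
opening: 0.0602
```

Emit:
apply_moves:
  targets:
    - [0, 0, 0, 0]
    - [0, 0, 0, 0]
    - [0, 0, 0, 0]
    - [0, 0, 0, 0]
  jaw: 10

```text
clock: 15.12
tcp_pos: [0.5307, -0.2803, 0.0227]
tool_rot: [0.007, 1.535, -0.022]
force: [0.0, 1.2, 2.0]
opening: 0.0247
```

Run:
```python
from h import *
s,M=axes();togo([.5315,-.280,.0205])
```

```text
clk 15.125 tcp [ 0.5307 -0.2803  0.0227] open 0.0247
[[ 0.0354  0.0185  0.9992]
 [-0.0101  0.9998 -0.0181]
 [-0.9993 -0.0095  0.0355]]
togo mm (tool xyz) [2.2 0.3 0.8]
```

Emit:
apply_moves:
  targets:
    - [-6, 0, 0, 0]
    - [-14, 0, 0, 0]
    - [-16, 0, 0, 0]
    - [-16, 0, 0, 0]
    - [-14, 0, 0, 0]
    - [0, 0, 0, 0]

```text
clock: 15.88
tcp_pos: [0.5286, -0.2797, 0.0943]
tool_rot: [0.006, 1.534, -0.022]
force: [-0.3, -0.5, -3.2]
opening: 0.0246
```

Run:
```python
from h import *
s,M=axes();shot("wrist","w14");shot("scene","s14");crop("s14",140,160,300,280,5)
```

```text
clk 15.875 tcp [ 0.5286 -0.2797  0.0943] open 0.0246
[[ 0.0369  0.0182  0.9992]
 [-0.0109  0.9998 -0.0178]
 [-0.9993 -0.0102  0.0371]]
```

View pics/w14.png

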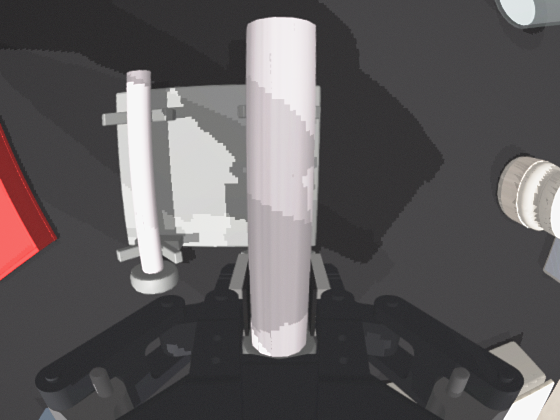

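View pics/s14_c140_160.png

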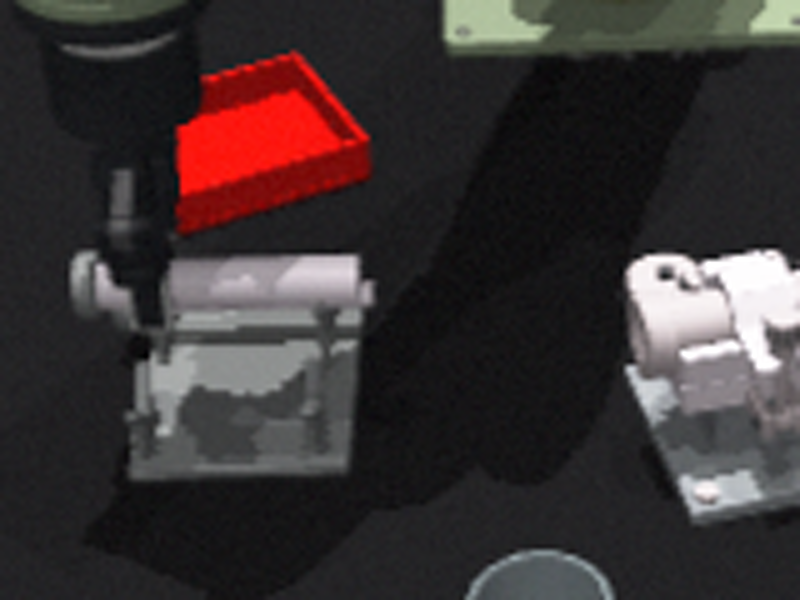

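Emit:
apply_moves:
  targets:
    - [0, 17, 7, -1.8]
    - [0, 17, 7, -1.8]
    - [0, 16, 8, -1.8]
    - [0, 16, 9, -1.8]
    - [0, 16, 9, -1.8]
    - [0, 16, 10, -1.8]
    - [0, 14, 10, -1.8]
    - [0, 0, 0, -1.8]

```text
clock: 16.98
tcp_pos: [0.5824, -0.1521, 0.0921]
tool_rot: [-0.207, 1.529, 0.188]
force: [-0.1, -0.2, -1.7]
opening: 0.0247
```

Run:
```python
from h import *
s,M=axes();st();print("yaw",np.degrees(np.arctan2(M[1,1],M[0,1])))
shot("wrist","w15");shot("scene","s15");crop("s15",180,160,340,280,5)
```

```text
clk 16.975 tcp [ 0.5824 -0.1521  0.0921] open 0.0247
[[ 0.0335 -0.2501  0.9676]
 [-0.0081  0.9681  0.2505]
 [-0.9994 -0.0162  0.0305]]
clk 16.98 stand mm [-196.3    3.3   92.1] F [-0.1 -0.2 -1.7]
yaw 104.4834291089278
```

View pics/w15.png

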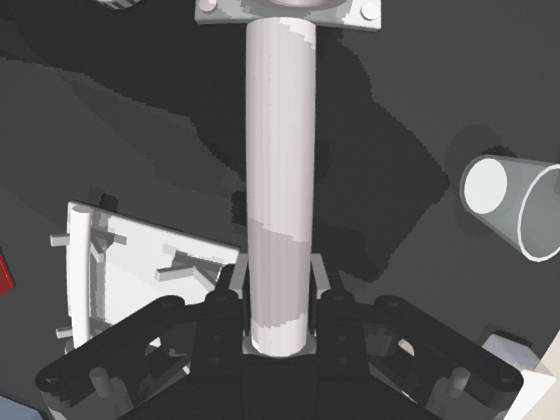

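View pics/s15_c180_160.png

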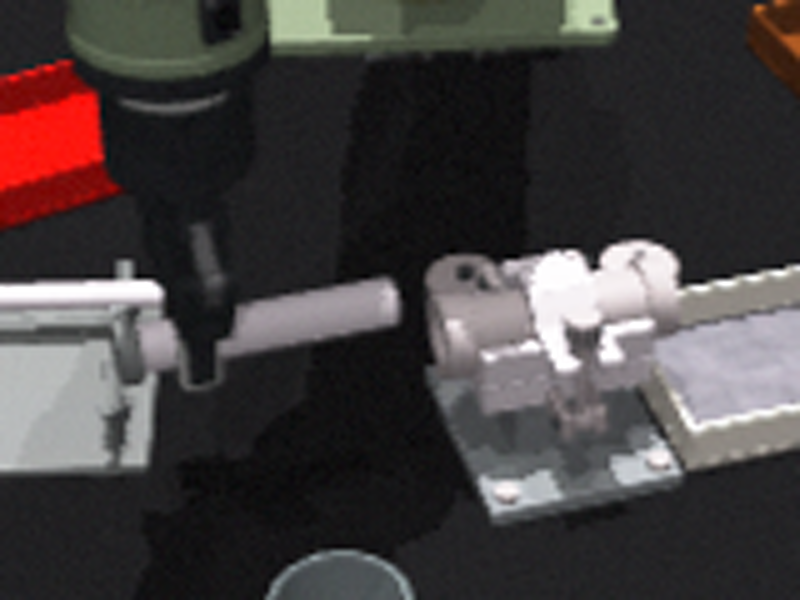

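Emit:
apply_moves:
  targets:
    - [12, 0, 3, 0.6]
    - [13, 0, 2, 0.6]
    - [0, 0, 0, 0]

```text
clock: 17.45
tcp_pos: [0.587, -0.1547, 0.065]
tool_rot: [-0.186, 1.533, 0.165]
force: [-0.3, -0.3, -1.7]
opening: 0.0248
```

Run:
```python
from h import *
s,M=axes();st();print("yaw",np.degrees(np.arctan2(M[1,1],M[0,1])))
shot("top","t16");crop("t16",240,120,400,240,5)
crop("w8",100,30,460,180,2.2)
```

```text
clk 17.45 tcp [ 0.587  -0.1547  0.065 ] open 0.0248
[[ 0.0322 -0.2224  0.9744]
 [-0.0096  0.9748  0.2228]
 [-0.9994 -0.0165  0.0293]]
clk 17.45 stand mm [-200.    -0.5   65. ] F [-0.3 -0.3 -1.7]
yaw 102.85085454346695
```

View pics/t16_c240_120.png

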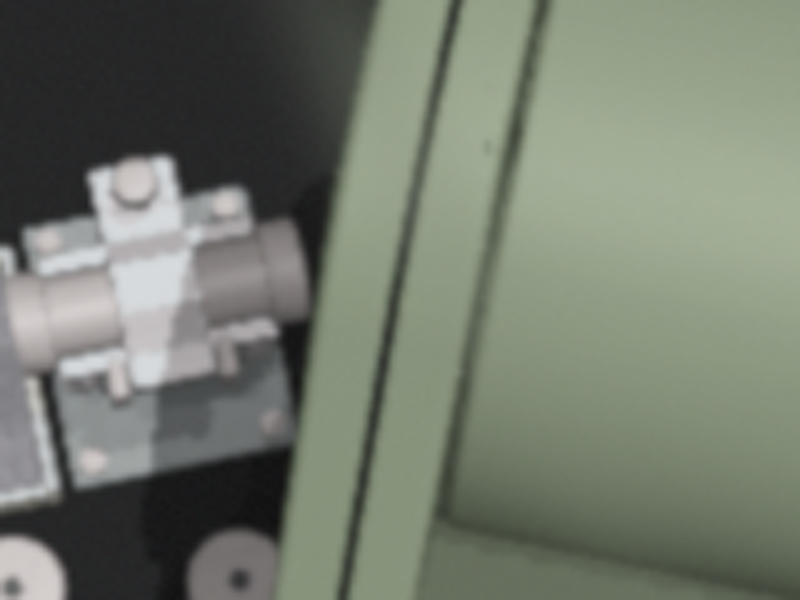

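View pics/w8_c100_30.png

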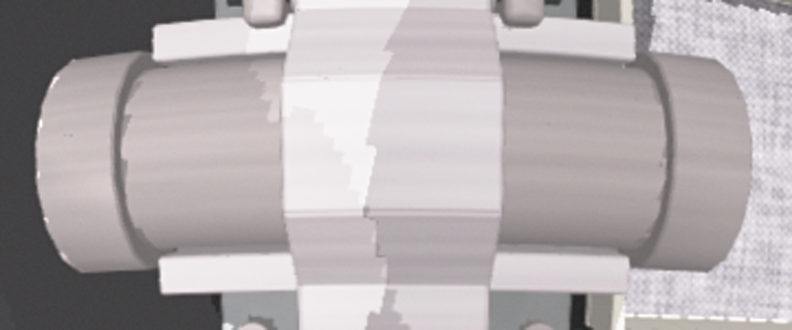

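```bash
cat >> h.py <<'E'
def bis(cam,a,b,z,p=None):
    o,d1=ray(cam,*a,p);_,d2=ray(cam,*b,p);d=d1+d2;return o+d*(z-o[2])/d[2]
E
python3 - <<'E'
from h import *
p=pose("w8");f=lambda x,y:(100+(x+.5)/2.2-.5,30+(y+.5)/2.2-.5)
A=bis("wrist",f(75,58),f(80,272),.085,p);B=bis("wrist",f(715,60),f(712,272),.085,p)
# body: 
A2=bis("wrist",f(160,62),f(175,250),.085,p) 
print(A,B,S(A),S(B),np.degrees(np.arctan2(*(B-A)[[1,0]])))
# mouth face
print(S(onz("wrist",*f(36,160),.085,p)),S(onz("wrist",*f(752,160),.085,p)))
# same from w10 / w9
E
```

```text
[ 0.55746624 -0.02410791  0.085     ] [0.52817745 0.106145   0.085     ] [-0.06605645 -0.00113589  0.085     ] [ 0.06744663 -0.0018983   0.085     ] 102.67279842426376
[-0.07559481  0.00098176  0.085     ] [0.07617204 0.00026078 0.085     ]
```

Run:
```python
from h import *
shot("wrist","w16")
p=pose("w16");im=cv2.imread("pics/w16.png");g=cv2.cvtColor(im,cv2.COLOR_BGR2GRAY).astype(int)
Q=R.from_rotvec(p[1])
def tz(P): return Q.inv().apply(P-p[0])*1000
for r in (40,80,120,160,200,240):
    row=g[r];print(r,row[236:262],row[300:326])
```

```text
40 [ 46  46  47  45  45  46  47  47  42  60 134 160 163 164 169 175 182 184
 187 190 194 194 198 198 197 196] [239 237 236 235 234 233 231 229 226 223 220 216 212 207 202 165  68  42
  46  47  49  52  54  53  52  53]
80 [ 45  49  47  47  45  47  47  44  50  92 152 164 165 168 174 180 183 187
 191 194 196 199 200 201 198 198] [211 210 207 206 202 200 197 197 192 187 186 181 178 175 169 120  66  51
  52  53  55  53  53  53  53  53]
120 [ 45  47  45  45  47  46  46  48  46  87 141 165 166 169 176 181 184 189
 194 196 199 201 203 201 200 198] [211 208 205 203 200 198 195 191 190 184 183 178 173 170 141  87  54  51
  53  53  54  53  52  53  51  52]
160 [ 42  46  45  46  46  47  46  47  43  61 140 168 167 171 176 181 184 188
 193 199 202 203 203 205 200 199] [208 206 202 198 196 195 190 187 184 178 176 172 168 163  89  45  44  48
  46  48  48  46  47  48  48  48]
200 [ 47  41  41  43  43  42  44  43  41  46  94 151 168 168 175 180 182 187
 192 197 202 204 206 204 203 201] [203 199 197 193 190 189 184 181 177 173 169 164 137  83  50  46  48  45
  48  47  46  49  47  47  49  48]
240 [ 64  63  64  64  62  64  62  61  63  61  64  96 145 155 155 159 162 165
 168 172 176 180 182 180 179 178] [176 173 170 169 167 164 162 158 155 153 149 110  56  48  48  47  49  48
  49  51  49  49  49  48  46  50]
```

View pics/w16.png

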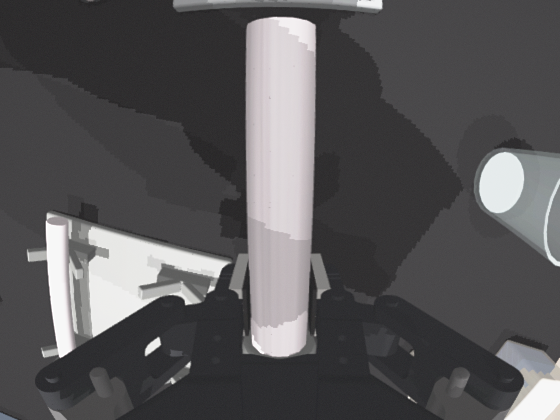

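```bash
cat >> h.py <<'E'
def tool_plane(a,b,depth,p):
    "bisector of two edge rays, at tool x = depth (m): tool coords"
    c=env.get_calibration("wrist");M=c["mount"];K=c["intrinsics"]
    def dr(u,v):
        x=(u-K[0,2])/K[0,0];y=(v-K[1,2])/K[1,1];r=np.hypot(x,y);return M[:3,:3]@np.array([np.sin(r)*x/r,np.sin(r)*y/r,np.cos(r)])
    d=dr(*a)+dr(*b);o=M[:3,3];return (o+d*(depth-o[0])/d[0])*1000
E
python3 - <<'E'
from h import *
im=cv2.imread("pics/w16.png");g=cv2.cvtColor(im,cv2.COLOR_BGR2GRAY).astype(float)
for r in range(40,241,20):
    row=g[r];L=[i+(110-row[i])/(row[i+1]-row[i]) for i in range(236,262) if row[i]<110<=row[i+1]][0]
    Rr=[i+(row[i]-110)/(row[i]-row[i+1]) for i in range(300,326) if row[i]>=110>row[i+1]][0]
    print(r,round(L,2),round(Rr,2),tool_plane((L,r),(Rr,r),-.0183,None).round(2))
E
```

```text
40 245.68 315.57 [-18.3  102.86   1.6 ]
60 245.51 315.32 [-18.3   94.88   1.52]
80 245.3 315.19 [-18.3   87.08   1.45]
100 245.31 314.74 [-18.3   79.41   1.36]
120 245.43 314.57 [-18.3   71.8    1.35]
140 245.51 314.28 [-18.3   64.19   1.31]
160 245.62 313.72 [-18.3   56.52   1.22]
180 245.96 313.19 [-18.3   48.74   1.18]
200 246.28 312.5 [-18.3   40.78   1.11]
220 246.88 311.83 [-18.3   32.57   1.09]
240 247.29 311.0 [-18.3   24.04   1.01]
```

Emit:
apply_moves:
  targets:
    - [-18, 0, 0, 0]
    - [-18, 0, 0, 0]
    - [-18, 0, 0, 0]
    - [-18, 0, 0, 0]
    - [-18, 0, 0, 0]
    - [0, 0, 0, 0]

```text
clock: 18.3
tcp_pos: [0.5849, -0.1545, 0.167]
tool_rot: [-0.188, 1.525, 0.163]
force: [0.1, -0.7, -3.0]
opening: 0.0249
```

Run:
```python
from h import *
s,M=axes();st();shot("wrist","w17");crop("w17",150,0,430,140,2.8)
```

```text
clk 18.3 tcp [ 0.5849 -0.1545  0.167 ] open 0.0249
[[ 0.04   -0.2223  0.9742]
 [-0.0116  0.9748  0.2229]
 [-0.9991 -0.0202  0.0364]]
clk 18.3 stand mm [-199.3    1.5  167. ] F [ 0.1 -0.7 -3. ]
```

View pics/w17_c150_0.png

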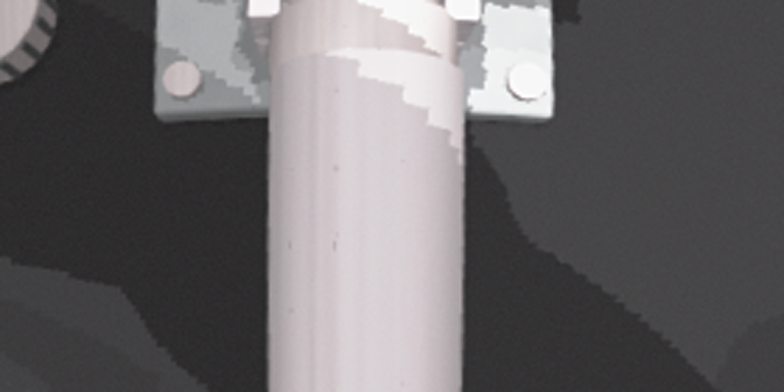

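Run:
```python
from h import *
crop("w17",225,0,335,40,7)
```

```text
(no output)
```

View pics/w17_c225_0.png

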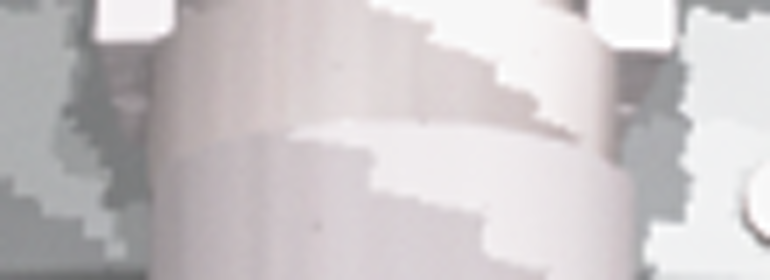

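Run:
```python
from h import *
f=lambda x,y:(225+(x+.5)/7-.5,(y+.5)/7-.5)
p=pose("w17");Q=R.from_rotvec(p[1])
# depth: solve so world z = .085
for L,Rr,r in [(150,614,140),(158,603,80),(165,590,20)]:
    d=.08
    for _ in range(5):
        t=tool_plane(f(L,r),f(Rr,r),d,None)/1000; z=(Q.apply(t)+p[0])[2]; d+=(z-.085)
    print(t*1000, S(Q.apply(t)+p[0])*1000)
for L,Rr,r in [(95,672,40),(175,592,40)]:
    d=.08
    for _ in range(5):
        t=tool_plane(f(L,r),f(Rr,r),d,None)/1000; z=(Q.apply(t)+p[0])[2]; d+=(z-.085)
    print("sad",t*1000, S(Q.apply(t)+p[0])*1000)
im=cv2.imread("pics/w17.png");g=cv2.cvtColor(im,cv2.COLOR_BGR2GRAY).astype(float)
for r in range(50,241,40):
    row=g[r];L=[i+(110-row[i])/(row[i+1]-row[i]) for i in range(236,262) if row[i]<110<=row[i+1]][0]
    Rr=[i+(row[i]-110)/(row[i]-row[i+1]) for i in range(300,326) if row[i]>=110>row[i+1]][0]
    print(r,round(L,2),round(Rr,2),tool_plane((L,r),(Rr,r),-.0183,None).round(2))
```

```text
[ 79.24627356 142.7791529    1.15328607] [-58.14147861  -2.90577282  85.        ]
[ 79.11142343 149.19140907   1.01242395] [-51.72754288  -2.77738143  85.        ]
[ 78.96911225 155.71019041   0.72588463] [-45.20666752  -2.50342548  85.        ]
sad [ 79.02721344 153.878855     1.30390399] [-47.03993298  -3.07823787  85.        ]
sad [ 79.03484878 153.50109371   1.30371893] [-47.41777033  -3.07731254  85.        ]
50 245.73 315.33 [-18.3   98.84   1.55]
90 245.53 315.09 [-18.3   83.24   1.46]
130 245.57 314.48 [-18.3   68.     1.35]
170 245.98 313.54 [-18.3   52.65   1.25]
210 246.49 312.25 [-18.3   36.71   1.09]
```

```bash
cat >> h.py <<'E'
M0=np.array([[.0354,.0185,.9992],[-.0101,.9998,-.0181],[-.9993,-.0095,.0355]]);T0=np.array([.5307,-.2803,.0227])
gx,tx=[(M0.T@(np.array(P)-T0))[0] for P in ([.5307,-.2803,.041],[.5333,-.173,.041])]
def rodrep():
    s=env.sense();Q=R.from_rotvec(s["tool_rot"]);out=[]
    for y in (0,.107):
        x=gx+(tx-gx)*y/.107
        a=S(Q.apply([x,y,.00087+.0068*y])+s["tcp_pos"])*1000   # camera-relative
        b=S(Q.apply([x,y,0])+s["tcp_pos"])*1000
        e=-.0055*(b[0]+65)
        print("y",y,"x_s",b[0].round(1),"lat err cam",(a[1]-(-2.85+e)).round(2),"kin",(b[1]-(-1.05+e)).round(2),"z err",(b[2]-85).round(2))
    m=Q.as_matrix();print("yaw",np.degrees(np.arctan2(m[1,1],m[0,1])).round(2),"F",s["force"].round(1),"clk",round(s["clock"],2),"open",round(s["opening"],4),"tilt",m[:2,0].round(4))
E
python3 -c "
from h import *
print(gx,tx);rodrep()"
```

```text
-0.01828719 -0.019278879999999998
y 0 x_s -198.8 lat err cam 3.67 kin 2.74 z err 99.41
y 0.107 x_s -91.8 lat err cam 3.29 kin 3.08 z err 98.3
yaw 102.85 F [ 0.5  0.5 -1.8] clk 18.35 open 0.025 tilt [ 0.0389 -0.0113]
```

Emit:
apply_moves:
  targets:
    - [20, 0, 0, 0]
    - [20, 0, 0, 0]
    - [20, 0, 0, 0]
    - [20, 0, 0, 0]
    - [10, 0, 0, 0]
    - [0, 0, 0, 0]

```text
clock: 19.1
tcp_pos: [0.5869, -0.1552, 0.0721]
tool_rot: [-0.187, 1.528, 0.164]
force: [-0.4, -0.1, -1.6]
opening: 0.0244
```

```bash
python3 -c "
from h import *
rodrep()"
```

```text
y 0 x_s -200.0 lat err cam 1.48 kin 0.55 z err 5.37
y 0.107 x_s -93.0 lat err cam 1.08 kin 0.88 z err 4.37
yaw 102.84 F [-0.4 -0.1 -1.6] clk 19.1 open 0.0244 tilt [ 0.0366 -0.0107]
```

Emit:
apply_moves:
  targets:
    - [5, 0, 1, 0]
    - [0, 8, 0, 0]
    - [0, 8, 0, 0]
    - [0, 4, 0, 0]
    - [0, 0, 0, 0]

```text
clock: 19.73
tcp_pos: [0.5841, -0.1336, 0.0682]
tool_rot: [-0.188, 1.526, 0.164]
force: [0.7, 0.2, -2.3]
opening: 0.0252
```

```bash
python3 -c "
from h import *
rodrep();shot('scene','s18');crop('s18',200,170,300,250,7);shot('wrist','w18');crop('w18',200,0,360,80,5)"
```

```text
y 0 x_s -178.3 lat err cam -0.5 kin -1.43 z err 1.49
y 0.107 x_s -71.3 lat err cam -0.82 kin -1.02 z err 0.43
yaw 102.89 F [ 0.7  0.2 -2.3] clk 19.73 open 0.0252 tilt [ 0.0389 -0.0108]
```

View pics/s18_c200_170.png

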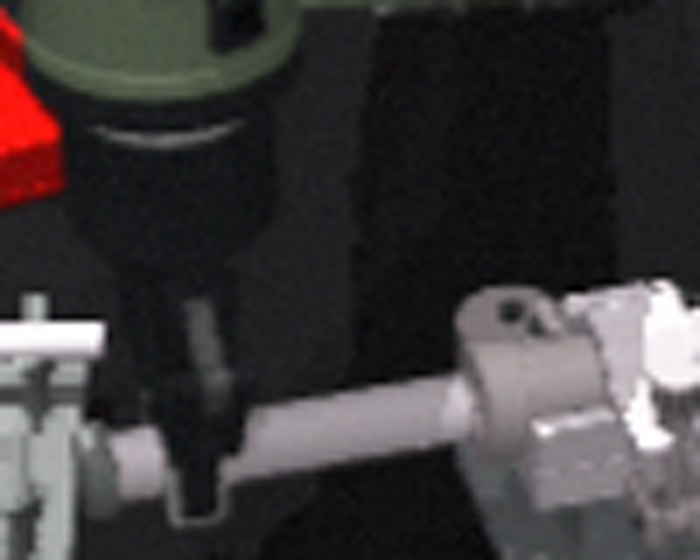

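View pics/w18_c200_0.png

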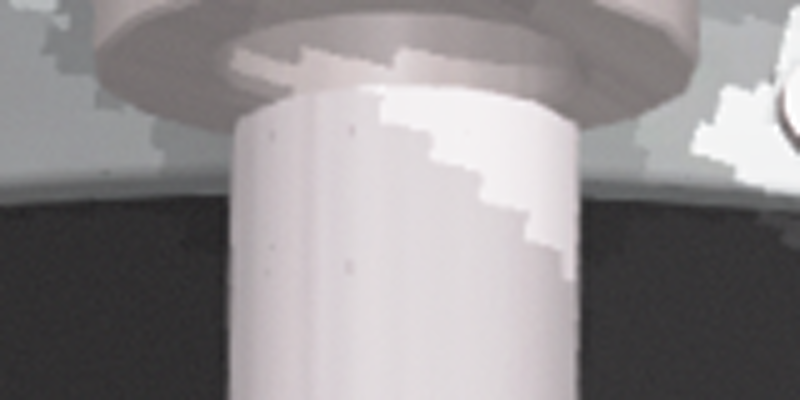

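Emit:
apply_moves:
  targets:
    - [0.4, 0, -0.8, 0]
    - [0, 0, 0, 0]

```text
clock: 20.08
tcp_pos: [0.5833, -0.1347, 0.0677]
tool_rot: [-0.187, 1.526, 0.163]
force: [-0.2, 0.2, -2.5]
opening: 0.0249
```

```bash
python3 -c "
from h import *
rodrep()"
```

```text
y 0 x_s -179.3 lat err cam 0.56 kin -0.37 z err 0.97
y 0.107 x_s -72.3 lat err cam 0.14 kin -0.07 z err -0.14
yaw 102.83 F [-0.2  0.2 -2.5] clk 20.07 open 0.0249 tilt [ 0.039  -0.0113]
```

Emit:
apply_moves:
  targets:
    - [0, 4, 0, 0]
    - [0, 4, 0, 0]
    - [0, 3, 0, 0]

```text
clock: 20.45
tcp_pos: [0.5807, -0.1235, 0.0674]
tool_rot: [-0.187, 1.526, 0.163]
force: [-0.4, 0.1, -2.5]
opening: 0.0249
```

```bash
python3 -c "
from h import *
rodrep();shot('wrist','w19');crop('w19',200,0,360,80,5)"
```

```text
y 0 x_s -167.7 lat err cam 0.65 kin -0.28 z err 0.68
y 0.107 x_s -60.7 lat err cam 0.19 kin -0.01 z err -0.43
yaw 102.81 F [-0.4  0.1 -2.5] clk 20.45 open 0.0249 tilt [ 0.0389 -0.0112]
```

View pics/w19_c200_0.png

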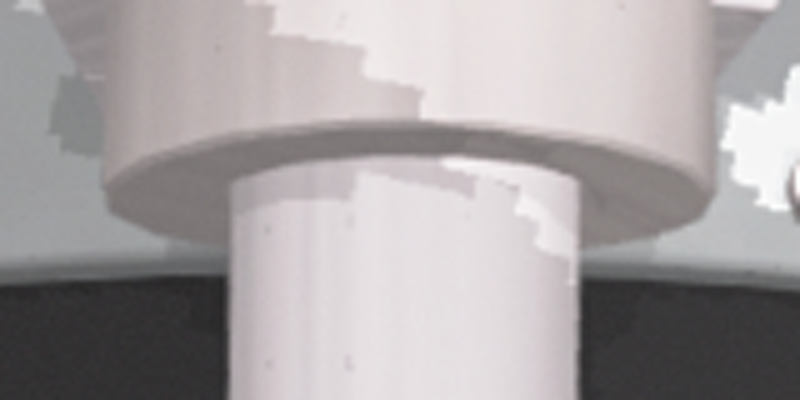

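Emit:
apply_moves:
  targets:
    - [-0.3, 4, 0.2, -0.2]
    - [-0.1, 5, 0, 0]
    - [-0.1, 5, 0, 0]
    - [-0.1, 5, 0, 0]

```text
clock: 21.0
tcp_pos: [0.5763, -0.1033, 0.0677]
tool_rot: [-0.19, 1.526, 0.166]
force: [0.3, 0.8, -2.4]
opening: 0.0248
```

```bash
python3 -c "
from h import *
rodrep()"
```

```text
y 0 x_s -147.1 lat err cam 0.48 kin -0.45 z err 0.98
y 0.107 x_s -40.1 lat err cam 0.46 kin 0.25 z err -0.12
yaw 103.04 F [ 0.3  0.8 -2.4] clk 21.0 open 0.0248 tilt [ 0.039 -0.011]
```

Emit:
apply_moves:
  targets:
    - [0, 5, 0.2, 0]
    - [0, 5, 0, 0]
    - [0, 5, 0, 0]
    - [0, 4, 0, 0]

```text
clock: 21.5
tcp_pos: [0.5719, -0.0831, 0.0673]
tool_rot: [-0.19, 1.526, 0.166]
force: [0.6, 0.2, -2.3]
opening: 0.0248
```

```bash
python3 -c "
from h import *
rodrep()"
```

```text
y 0 x_s -126.5 lat err cam 0.34 kin -0.59 z err 0.58
y 0.107 x_s -19.5 lat err cam 0.35 kin 0.14 z err -0.51
yaw 103.06 F [ 0.6  0.2 -2.3] clk 21.5 open 0.0248 tilt [ 0.039  -0.0108]
```

Emit:
apply_moves:
  targets:
    - [-0.1, 4, 0, 0]
    - [0, 4, 0, 0]
    - [0, 4, 0, 0]
    - [0, 4, 0, 0]

```text
clock: 22.0
tcp_pos: [0.5681, -0.0666, 0.0671]
tool_rot: [-0.19, 1.526, 0.166]
force: [0.3, -0.7, -2.1]
opening: 0.0247
```

```bash
python3 -c "
from h import *
rodrep()"
```

```text
y 0 x_s -109.5 lat err cam 0.48 kin -0.45 z err 0.37
y 0.107 x_s -2.5 lat err cam 0.46 kin 0.26 z err -0.72
yaw 103.05 F [ 0.3 -0.7 -2.1] clk 22.0 open 0.0247 tilt [ 0.039  -0.0109]
```

Depth about 62 mm, still free. Continuing.

Emit:
apply_moves:
  targets:
    - [-0.1, 4, 0.1, 0]
    - [-0.1, 4, 0, 0]
    - [-0.1, 4, 0, 0]
    - [-0.1, 3, 0, 0]

```text
clock: 22.5
tcp_pos: [0.5645, -0.0508, 0.0672]
tool_rot: [-0.19, 1.526, 0.166]
force: [0.1, 0.1, -2.6]
opening: 0.0249
```

```bash
python3 -c "
from h import *
rodrep()"
```

```text
y 0 x_s -93.3 lat err cam 0.46 kin -0.47 z err 0.51
y 0.107 x_s 13.7 lat err cam 0.45 kin 0.25 z err -0.58
yaw 103.05 F [ 0.1  0.1 -2.6] clk 22.5 open 0.0249 tilt [ 0.0391 -0.0109]
```

Emit:
apply_moves:
  targets:
    - [-0.1, 3, 0, 0]
    - [-0.1, 3, 0, 0]
    - [0, 0, 0, 0]

```text
clock: 22.88
tcp_pos: [0.5634, -0.0457, 0.0675]
tool_rot: [-0.191, 1.525, 0.164]
force: [0.8, -0.3, -2.4]
opening: 0.0246
```

```bash
python3 -c "
from h import *
rodrep();shot('wrist','w20')
shot('scene','s20');crop('s20',200,160,340,260,5)"
```

```text
y 0 x_s -88.0 lat err cam 0.43 kin -0.5 z err 0.75
y 0.107 x_s 19.0 lat err cam 0.34 kin 0.14 z err -0.53
yaw 103.01 F [ 0.8 -0.3 -2.4] clk 22.88 open 0.0246 tilt [ 0.0401 -0.0126]
```

View pics/w20.png

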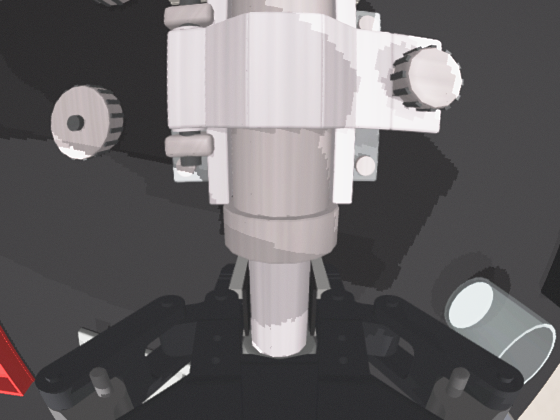

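View pics/s20_c200_160.png

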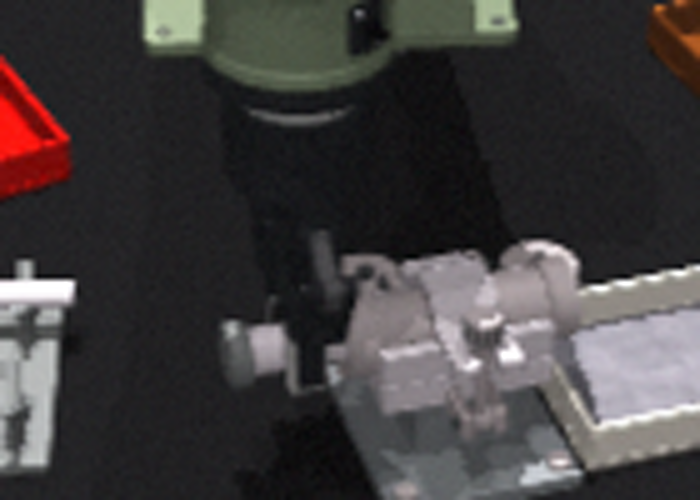

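Emit:
apply_moves:
  targets:
    - [-0.1, 4, 0, 0]
    - [-0.1, 4, 0, 0]
    - [0, 0, 0, 0]

```text
clock: 23.35
tcp_pos: [0.5621, -0.04, 0.0676]
tool_rot: [-0.192, 1.524, 0.16]
force: [-0.4, 1.6, -3.8]
opening: 0.0245
```

```bash
python3 -c "
from h import *
rodrep()"
```

```text
y 0 x_s -82.1 lat err cam 0.46 kin -0.47 z err 0.86
y 0.107 x_s 24.9 lat err cam 0.16 kin -0.05 z err -0.77
yaw 102.89 F [-0.4  1.6 -3.8] clk 23.35 open 0.0245 tilt [ 0.0417 -0.0155]
```

Emit:
apply_moves:
  targets:
    - [0, 0, 0, 0]
    - [0, 0, 0, 0]
    - [0, 0, 0, 0]
  jaw: 60

```text
clock: 23.72
tcp_pos: [0.5622, -0.0397, 0.0678]
tool_rot: [-0.191, 1.524, 0.161]
force: [0.3, -0.4, 0.4]
opening: 0.0603
```

Emit:
apply_moves:
  targets:
    - [-10, 0, 0, 0]
    - [-25, 0, 0, 0]
    - [-25, 0, 0, 0]
    - [0, -35, 0, 0]
    - [0, -35, 0, 0]
    - [0, 0, 0, 0]

```text
clock: 24.48
tcp_pos: [0.576, -0.1085, 0.1353]
tool_rot: [-0.193, 1.521, 0.161]
force: [0.0, 1.7, -0.4]
opening: 0.06
```

```bash
python3 -c "
from h import *
rodrep();st();shot('wrist','w21')
shot('scene','s21');crop('s21',200,160,340,260,5)"
```

```text
y 0 x_s -152.0 lat err cam 2.06 kin 1.13 z err 68.6
y 0.107 x_s -45.0 lat err cam 1.88 kin 1.67 z err 66.94
yaw 102.96 F [ 0.   1.7 -0.4] clk 24.48 open 0.06 tilt [ 0.0443 -0.0152]
clk 24.48 stand mm [-152.4   -0.2  135.3] F [ 0.   1.7 -0.4]
```

View pics/w21.png

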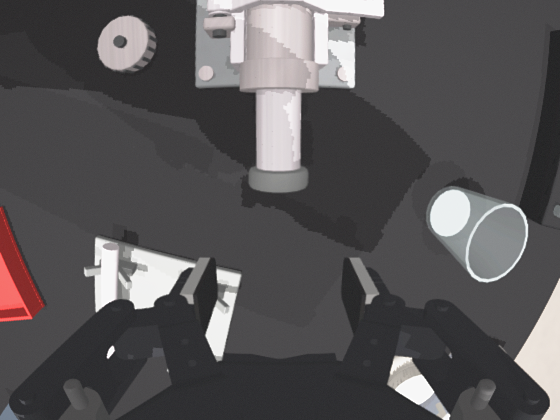

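View pics/s21_c200_160.png

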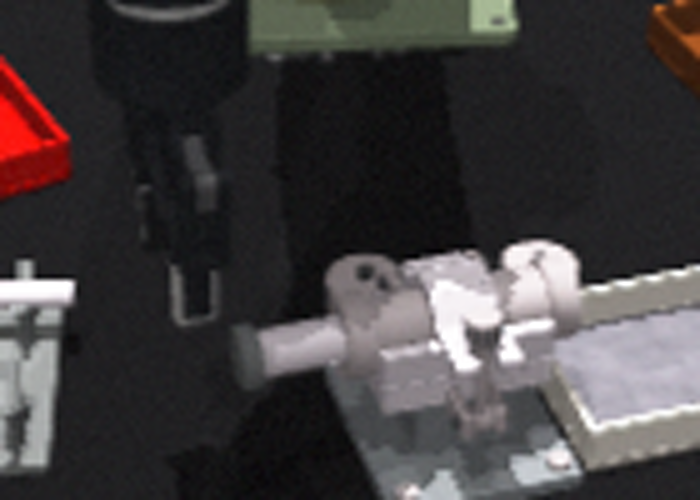

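Emit:
apply_moves:
  targets:
    - [20, 0, -1, 0]
    - [24, 0, -1, 0]
    - [24, 0, 0, 0]
    - [0, 0, 0, 0]
  jaw: 0

```text
clock: 25.08
tcp_pos: [0.577, -0.1021, 0.0665]
tool_rot: [-0.196, 1.52, 0.17]
force: [-0.3, 0.4, 0.4]
opening: 0.0003
```

```bash
python3 -c "
from h import *
st();shot('wrist','w22')"
```

```text
clk 25.07 stand mm [-146.4   -2.6   66.5] F [-0.3  0.4  0.4]
```

View pics/w22.png

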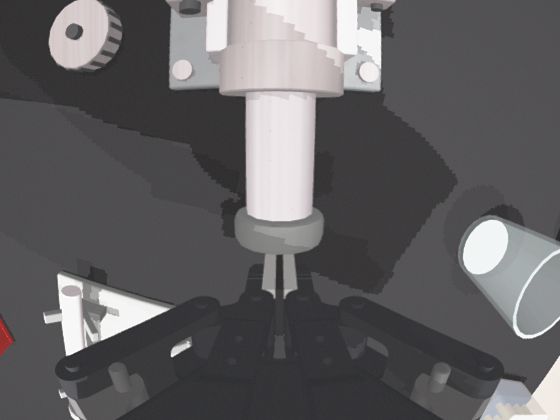

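Emit:
apply_moves:
  targets:
    - [0, 6, 0, 0]
    - [0, 4, 0, 0]
    - [0, 4, 0, 0]
    - [0, 4, 0, 0]
    - [0, 4, 0, 0]

```text
clock: 25.75
tcp_pos: [0.5742, -0.0822, 0.0709]
tool_rot: [-0.199, 1.512, 0.164]
force: [1.4, -8.0, -0.1]
opening: -0.0001
```

```bash
python3 -c "
from h import *
st();axes()"
```

```text
clk 25.75 stand mm [-126.5   -4.4   70.9] F [ 1.4 -8.  -0.1]
clk 25.75 tcp [ 0.5742 -0.0822  0.0709] open -0.0001
[[ 0.053  -0.2301  0.9717]
 [-0.0167  0.9728  0.2312]
 [-0.9985 -0.0285  0.0477]]
```

Emit:
apply_moves:
  targets:
    - [1.5, 4, -1.5, 0]
    - [1, 4, -1, 0]
    - [1, 4, -0.5, 0]
    - [1, 4, 0, 0]

```text
clock: 26.25
tcp_pos: [0.5718, -0.0735, 0.0694]
tool_rot: [-0.204, 1.501, 0.151]
force: [1.9, -11.5, 6.5]
opening: -0.0001
```

```bash
python3 -c "
from h import *
st();axes();shot('wrist','w23')"
```

```text
clk 26.25 stand mm [-117.4   -4.    69.4] F [  1.9 -11.5   6.5]
clk 26.25 tcp [ 0.5718 -0.0735  0.0694] open -0.0001
[[ 0.0654 -0.2244  0.9723]
 [-0.0269  0.9736  0.2265]
 [-0.9975 -0.0409  0.0577]]
```

View pics/w23.png

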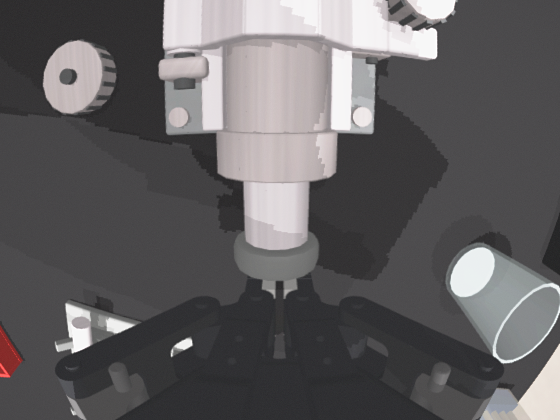

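Emit:
apply_moves:
  targets:
    - [0.5, 5, -0.7, 0]
    - [0.5, 5, -0.7, 0]
    - [0.5, 5, -0.7, 0]
    - [0.5, 5, -0.7, 0]

```text
clock: 26.8
tcp_pos: [0.5678, -0.0595, 0.0698]
tool_rot: [-0.207, 1.492, 0.139]
force: [2.5, -8.0, 2.0]
opening: -0.0004
```

```bash
python3 -c "
from h import *
st();axes()"
```

```text
clk 26.8 stand mm [-102.8   -3.2   69.8] F [ 2.5 -8.   2. ]
clk 26.8 tcp [ 0.5678 -0.0595  0.0698] open -0.0004
[[ 0.0757 -0.2191  0.9728]
 [-0.0353  0.9744  0.2222]
 [-0.9965 -0.0512  0.066 ]]
```

Emit:
apply_moves:
  targets:
    - [0.5, 4, -0.5, 0]
    - [0.5, 4, -0.5, 0]
    - [0.5, 3, -0.5, 0]

```text
clock: 27.18
tcp_pos: [0.5646, -0.049, 0.0687]
tool_rot: [-0.208, 1.49, 0.138]
force: [0.7, -1.9, 2.3]
opening: -0.0003
```

```bash
python3 -c "
from h import *
st();axes();shot('wrist','w24');shot('scene','s24');crop('s24',200,160,360,260,5)"
```

```text
clk 27.18 stand mm [-91.9  -2.4  68.7] F [ 0.7 -1.9  2.3]
clk 27.175 tcp [ 0.5646 -0.049   0.0687] open -0.0003
[[ 0.0783 -0.2184  0.9727]
 [-0.0363  0.9744  0.2217]
 [-0.9963 -0.0527  0.0683]]
```

View pics/w24.png

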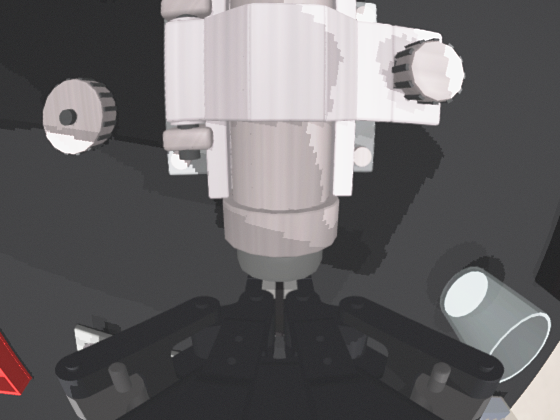

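View pics/s24_c200_160.png

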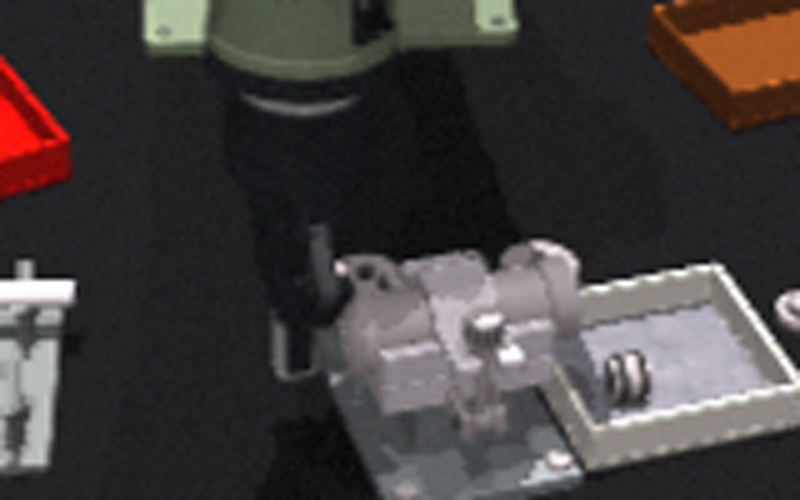

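Emit:
apply_moves:
  targets:
    - [0, 2, 0, 0]
    - [0, 2, 0, 0]

```text
clock: 27.52
tcp_pos: [0.5638, -0.0464, 0.0685]
tool_rot: [-0.208, 1.489, 0.136]
force: [3.6, -15.7, 0.3]
opening: 0.0001
```

Emit:
apply_moves:
  targets:
    - [0, 1.5, 0, 0]
    - [0, 1.5, 0, 0]

```text
clock: 27.78
tcp_pos: [0.5639, -0.0466, 0.0686]
tool_rot: [-0.209, 1.488, 0.13]
force: [2.6, -10.9, -1.8]
opening: -0.0001
```

```bash
python3 -c "
from h import *
st();shot('wrist','w25');crop('w25',190,180,370,310,4)"
```

```text
clk 27.77 stand mm [-89.4  -2.3  68.6] F [  2.6 -10.9  -1.8]
```

View pics/w25_c190_180.png

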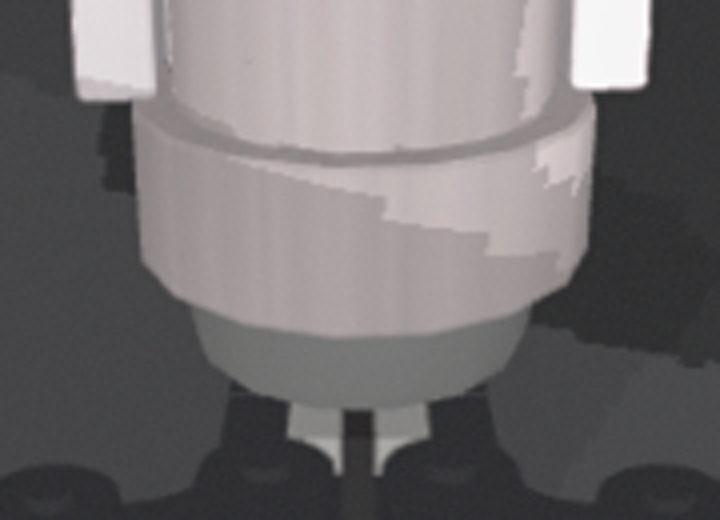

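Emit:
apply_moves:
  targets:
    - [0, -6, 0, 0]
    - [0, -15, 0, 0]
    - [0, -30, 0, 0]
    - [-40, 0, 0, 0]
    - [-50, 0, 0, 0]
    - [-40, -40, 0, 0]
    - [0, -40, 0, 0]
    - [0, 0, 0, 0]

```text
clock: 28.82
tcp_pos: [0.5813, -0.1779, 0.2104]
tool_rot: [-0.209, 1.49, 0.128]
force: [-0.1, 1.7, -1.0]
opening: -0.0001
```

```bash
python3 -c "
from h import *
st();shot('wrist','w26');shot('scene','s26');crop('s26',190,160,350,280,5);shot('top','t26');crop('t26',180,120,440,260,3)"
```

```text
clk 28.82 stand mm [-221.3   10.2  210.4] F [-0.1  1.7 -1. ]
```

View pics/w26.png

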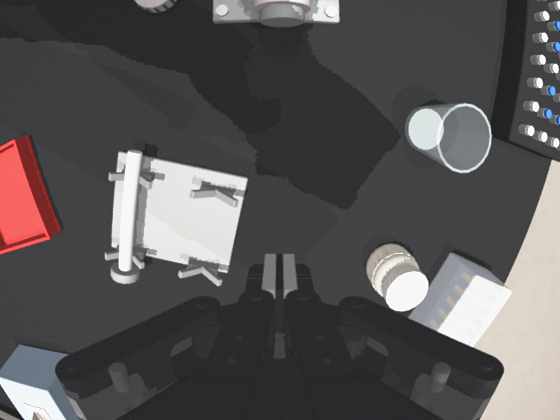

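View pics/s26_c190_160.png

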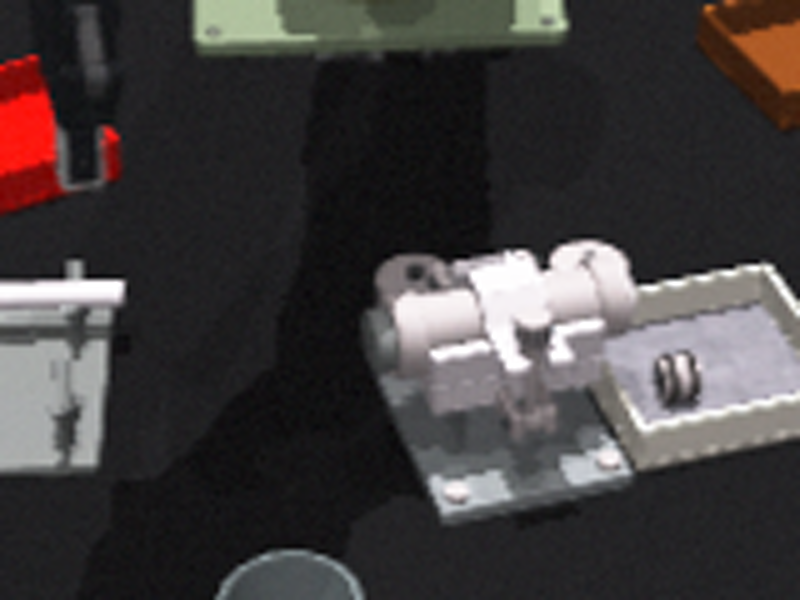

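View pics/t26_c180_120.png

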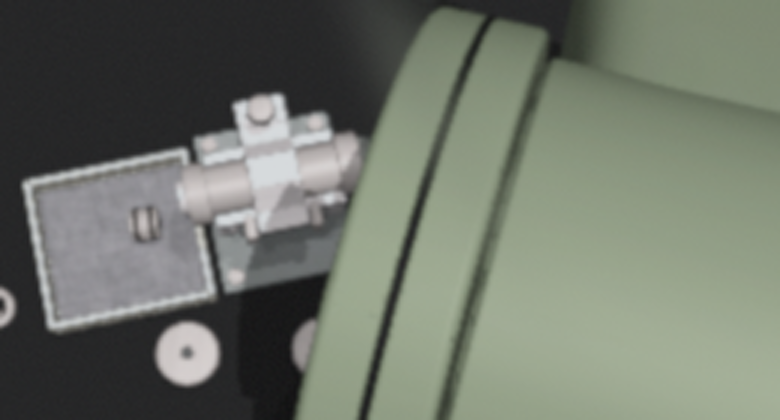

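```bash
python3 -c "
from h import *
print(env.job_done());st()"
```

```text
the job is handed in; nothing more can be done
None
the job is handed in; nothing more can be done
```

The job is finished and handed in at about 29 s of the 59 s allowed; no verdict was reported.

**What I did:**
- **Clamp:** I swung the strap fully shut and tipped the swing bolt up into its slot as far as its stop.
- **Rod:** I took the thicker rod from the rack, pushed it about 90 mm into the bore, then let go. I pushed the head the rest of the way with closed fingers, at about 8–16 N.

**What the last checks showed:**
- The final pictures show the plug lying in the white tray, the strap shut with the bolt upright in it, and the thin rod still on the rack.
- In the last close-up of the mouth, the rod head sat against the cell's collar. Further light pushes moved nothing.
- The gripper is clear of everything.

**What did not go smoothly:**
- On the first push the fingers slid over the bolt's knob, so I repeated that push from lower down.
- While pushing, the tool slowly tilted. I straightened it by pressing the fingertips against the hinge side of the stand, at about 30 N; the stand did not visibly move. Some tilt remained but did no harm.
- Pressing the strap shut read about 38 N at the wrist, applied through the fingertips.

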